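Load and lock the ink shaker

ROBOT

A 7-joint arm with a two-finger parallel gripper is mounted at the origin on a cart in front of the work surface, level with it; the furniture and walls round the work are solid. World frame = base frame: x ahead of the robot, y to its left, z up, the work surface at z = 0. Lengths are in m, angles in rad, forces in N, time in s.
With the tool pointing down it reaches from about 0.425 to 0.875 m from the base axis. Payload 4.7 kg.
Tool frame: the origin (TCP) lies at the very end of the fingers, on their centre line; the grasp point (between the pads) lies 19 mm behind it (tcp_to_grasp is the distance from the TCP to the grasp point, in m); z points along the fingers, y is the line along which they close (so a half turn about z gives the same grasp; the last joint's range is limited). The gripper opens to 85 mm and grips with 20 to 120 N. Pads are 22 mm wide; open, the fingers measure 114 mm over their backs; the gripper's body (76 mm by 85 mm) begins 54 mm behind the grasp point. The pads swing forward as they close: fully open they stand 13 mm farther back than shut.
Start: joints at [1.315, 0.321, -0.07, 1.45, 0.023, 1.371, -0.057], TCP at [0.173, -0.627, 0.202] pointing down, gripper open.
Joint ranges: [-2.86, 2.86], [-0.3, 2.09], [-1.38, 1.24], [0.06, 2.45], [-1.56, 4.7], [0.09, 2.05], [-2.69, 2.69]. Speed limits (rad/s): [2.57, 2.57, 3.14, 3.14, 3.14, 3.14, 3.14].

INTERFACE

Orientations are given as a unit quaternion [x, y, z, w].
In Python, from station import get_state, get_image, camera_info, sign_off, tcp_to_grasp gives the robot as it stands. The module is installed in compiled form; this text tells all that it offers.
- The arm moves only by the tool play_rows, never from a script. Its argument "targets" is a list of rows, each a list of 7 numbers: the shift along the tool's x, y, z in m, then the turn, a rotation vector about the tool's x, y, z in units of 6 degrees (1.0 is 6 degrees), then the opening in per cent of the stroke, from 0 (shut) to 100 (fully open). In form: [[tx, ty, tz, ax, ay, az, hand], ...]. A call has 1 to 10 rows; each row shifts and turns the commanded pose from where the row before left it, along the tool's axes as they then stand; what a row does not reach is not made up. A row lasts 1/12 s, in which the tool goes at most 41.7 mm and 7.16 degrees, less where a joint would pass 70% of its speed; a pose out of reach is approached as far as the arm can. A call with a gripper value outside its range is refused whole. The fingers move at their own pace and stop on an object; "newtons" is the grip in N (left out, the last holds). Time passes only in rows, so rows that do not move let the fingers close. It gives the time, the measured TCP pose, the force, the opening and the grip force at its end, in the units of the state.
- get_state(): the state, without advancing time (a new reading comes with each control period).
- get_image(name): name is "side" or "top" or "wrist"; returns the picture (400x640x3 uint8, blue, green, red); there is no depth.
- camera_info(name): a dict with "fx", "fy", "cx", "cy" (pixels), "k1" (the pictures are not rectified: a ray, as slopes to the right and down, at radius r is drawn at 1 + k1 r^2 times it, then the intrinsics apply), "extrinsics" (4x4, takes a point from world to camera coordinates). Camera axes: x right, y down, z forward; pixel columns grow to the right and rows downward; lengths in m; the calibration is good to about 2 mm. A picture is of the moment at which its call begins: read the wrist's pose just before it. camera_info takes no time and is no camera call; for the wrist camera it gives the pose at the moment of the call.
- sign_off(): hands the job in; it is judged then, once.
The state is a dict: "t": time; "q": joint angles; "joint_velocities": joint speeds; "joint_torque": joint torques, N m; "tool_pos": TCP position; "tool_rot": TCP orientation; "force": force on the tool from outside, world axes, zero at the start; "torque": the same for the moment, N m; "opening": finger opening in m; "grasp_force": force on a finger pad.
Only numpy, scipy, OpenCV 4.12 (cv2) and the standard library are available. Lean on these libraries where they do the work, as an engineer would, in place of code of your own. Each camera call takes 0.05 s, during which the arm holds its last target. There are 200 camera calls.

TASK

Load the bench shaker for mixing: stand every ink bottle waiting at the front of the table, to the right of the shaker, upright in the shaker's tray, each in a pocket of its own. Then screw the knurled ring clockwise down its stud, turn after turn, until it stops tight and the strap clamps the tray; after that push both lock pins flush into their collars. Leave the tape, saucer and marker alone.

Things in the scene. Friction and masses are not known exactly. Their poses are not given: they have to be found in the camera images.
- shaker: bench shaker, fixed, 225 x 295 mm grey deck. Its own frame: origin on the table under the deck, z up. Over the deck, 16 mm high, stands an aluminium tray of four square pockets (two by two, at x +-41.5, y 0 and 83 mm); at y = -100 mm stand, in a row along x, a pin shoulder (x -85), the pillar with the stud and ring (x 0) and the other pin shoulder (x +85). Nothing of it but stud and ring is higher than 80 mm; the top of the stud is at 136 mm
- well0 (a point): centre of the floor of tray pocket 0, 22 mm above the table; the pocket is 77 x 77 mm inside, its walls 6 mm thick and their tops 50 mm above this floor; axes as the shaker's
- well1 (a point): centre of the floor of tray pocket 1, 22 mm above the table; the pocket is 77 x 77 mm inside, its walls 6 mm thick and their tops 50 mm above this floor; axes as the shaker's
- well2 (a point): centre of the floor of tray pocket 2, 22 mm above the table; the pocket is 77 x 77 mm inside, its walls 6 mm thick and their tops 50 mm above this floor; axes as the shaker's
- well3 (a point): centre of the floor of tray pocket 3, 22 mm above the table; the pocket is 77 x 77 mm inside, its walls 6 mm thick and their tops 50 mm above this floor; axes as the shaker's
- ring (a joint): turning of the brass ring about the upright stud, rad, growing clockwise as seen from above, 11.0 at the hard stop (tight), starts between 0 and 2.5 (1.35 to 1.75 turns to go). It runs freely against about 0.1 N m of thread friction, stays where it is left, and sinks 8 mm a turn (1.27 mm a rad), pushing the strap down with it
- ring_rim (a point): on the ring's axis at half the height of its knurled rim. The rim is 54 mm across and 22 mm high (11 above and below this point), so it can be gripped across at any yaw; a 32 mm thick neck, 21 mm long, is below the rim, and below that the steel strap, its top 32 mm below this point. The 18 mm stud runs through the ring and stands up to 136 mm above the table. This point is 111 mm above the table at joint 0 and 97 mm at the stop
- pin0 (a joint): sinking of the lock pin on the -x shoulder of the shaker, m: 0 standing proud, 0.0125 fully home (1 mm left over its collar). Needs about 6 N, stays where it is pushed
- pin0_top (a point): centre of the flat top of that pin, a 24 mm grey round head in a 42 mm black collar; the collar's top is 54 mm above the table, the pin's 67.5 mm when proud, 55 mm when home
- pin1 (a joint): the same for the lock pin on the +x shoulder
- pin1_top (a point): centre of the flat top of that pin, as for the other
- bottle_a: squat ink bottle with a wide black cap and a teal band, 68 mm across, 88 mm high with its screw cap (fixed to the bottle); the cap is 60 mm across and is the top 19 mm, shoulders slope down from it to the full body width about 55 mm above the foot. Origin: centre of its underside, z up along the bottle. Starts at the front of the table, right (-y) of the shaker; absent in some runs
- bottle_b: taller ink bottle with a pale cap and a plum band, 60 mm across, 110 mm high with its screw cap (fixed to the bottle); the cap is 46 mm across and is the top 19 mm, shoulders slope down from it to the full body width about 65 mm above the foot. Origin: centre of its underside, z up along the bottle. Starts at the front of the table, right (-y) of the shaker; absent in some runs
- bottle_c: second squat ink bottle with a wide black cap and a teal band, 68 mm across, 88 mm high with its screw cap (fixed to the bottle); the cap is 60 mm across and is the top 19 mm, shoulders slope down from it to the full body width about 55 mm above the foot. Origin: centre of its underside, z up along the bottle. Starts at the front of the table, right (-y) of the shaker; absent in some runs
- bottle_d: third squat ink bottle with a wide black cap and a teal band, 68 mm across, 88 mm high with its screw cap (fixed to the bottle); the cap is 60 mm across and is the top 19 mm, shoulders slope down from it to the full body width about 55 mm above the foot. Origin: centre of its underside, z up along the bottle. Starts at the front of the table, right (-y) of the shaker; absent in some runs
- brown_tape: roll of brown parcel tape, 100 mm across, 49 mm high, lying flat. Bystander, to be left where it is. Origin: centre of its underside
- saucer: shallow ink saucer, 100 mm across, 17 mm high. Bystander, to be left where it is. Origin: centre of its underside
- marker: felt marker, 127 mm long, lying down. Bystander, to be left where it is. Origin: centre of its underside
There are look-alikes about, which are no part of the job. Leave any green or yellow look-alike of the bottle_b alone.

How it is judged:
By the outcome, as a careful person would: the job done as asked, in the order asked, and still so for the second after the job is handed in, with the robot touching nothing.
Of bottle_a, bottle_b, bottle_c, bottle_d only 2 to 4 are there at a start; the rules pass over those that are not, and their reading is None.
At some moment in a run one of bottle_a, bottle_c, bottle_d may be knocked a few centimetres aside while the robot is not near it.
It also fails if it takes over 210 s, if anything falls off the work surface, if the arm or the gripper's body presses on something with over 40 N, if the wrist force passes 120 N, or if a joint passes its speed limit or range.

## Working session

There is one attempt and no reset: what is moved stays moved. The work goes in short steps, Python scripts to look and compute and a tool call to move; the robot and the scene stay as the last step left them, time stands still between calls to the robot, and variables do not carry over. Pictures are saved under pics/ and viewed, at most 14 in all, crops included, and the job is handed in when it is done.

Besides the shell and the picture viewer there is one more tool, called after "Request:" in YAML: its name, and indented under it one key for each argument. play_rows: Moves the arm, as the interface text tells. Its arguments: {"type":"object","properties":{"targets":{"type":"array","items":{"type":"array","items":{"type":"number"}}},"newtons":{"type":"number"}},"required":["targets"]}

```bash
mkdir -p pics
cat > h.py <<'E'
import numpy as np, cv2
from station import *
from scipy.spatial.transform import Rotation as R
def ray(ci,u,v):
    x=np.array([(u-ci['cx'])/ci['fx'],(v-ci['cy'])/ci['fy']]);k=ci['k1'];s=x.copy()
    for _ in range(20): s=x/(1+k*(s@s))
    E=np.array(ci['extrinsics']);Rm=E[:3,:3]
    return -Rm.T@E[:3,3], Rm.T@np.array([s[0],s[1],1])
def onplane(ci,u,v,z):
    o,d=ray(ci,u,v); return o+d*(z-o[2])/d[2]
def proj(ci,p):
    E=np.array(ci['extrinsics']);c=E[:3,:3]@np.array(p)+E[:3,3];s=c[:2]/c[2];f=1+ci['k1']*(s@s)
    return np.array([ci['fx']*s[0]*f+ci['cx'],ci['fy']*s[1]*f+ci['cy']])
def rel(target,yaw=None):
    "shift in tool axes to target TCP, tilt"
    s=get_state();r=R.from_quat(s['tool_rot']);return r.inv().apply(np.array(target)-s['tool_pos'])
E
python3 - <<'E'
from h import *
print(get_state(), tcp_to_grasp)
for n in('side','top'):
    cv2.imwrite(f'pics/{n}0.png',get_image(n)); ci=camera_info(n);print(n,ci)
E
```

```text
{'t': 0.0, 'q': array([ 1.3150907 ,  0.32180103, -0.07006373,  1.45168148,  0.02259503,
        1.37079481, -0.05690471]), 'joint_velocities': array([ 0.00156651, -0.00155332, -0.00157115, -0.00092342, -0.00050112,
       -0.00087738, -0.00161383]), 'joint_torque': array([-1.03602144e-04, -4.93580496e+01, -3.82080339e-01, -3.14329934e+01,
        1.31046132e-02,  1.15063519e-02,  3.64164976e-05]), 'tool_pos': array([ 0.17303346, -0.62592732,  0.2005344 ]), 'tool_rot': array([ 9.90913619e-01,  1.34496465e-01, -1.77420082e-04, -9.32349991e-04]), 'force': array([ 0.25641134, -0.53683219, -0.71549575]), 'torque': array([0.02910059, 0.01660533, 0.01583342]), 'grasp_force': 0.0, 'opening': 0.0856912422416688} 0.0187
side {'fx': 411.05853358182645, 'fy': 411.05853358182645, 'cx': 320.2208974801462, 'cy': 200.92431635534962, 'k1': 0.03222053668901819, 'extrinsics': array([[ 0.99860337,  0.05280726,  0.00164445, -0.5596308 ],
       [ 0.03061898, -0.55308915, -0.83255923,  0.10918921],
       [-0.04305565,  0.8314468 , -0.55393359,  1.18235635],
       [ 0.        ,  0.        ,  0.        ,  1.        ]])}
top {'fx': 427.4528054962577, 'fy': 427.4528054962577, 'cx': 321.1608453031572, 'cy': 198.51507591333285, 'k1': 0.014246431527752864, 'extrinsics': array([[-0.00276904, -0.99965437,  0.02614324,  0.03634865],
       [-0.98102683, -0.00235238, -0.19385773,  0.58160566],
       [ 0.19385223, -0.02618402, -0.98068125,  1.18735046],
       [ 0.        ,  0.        ,  0.        ,  1.        ]])}
```

View pics/top0.png

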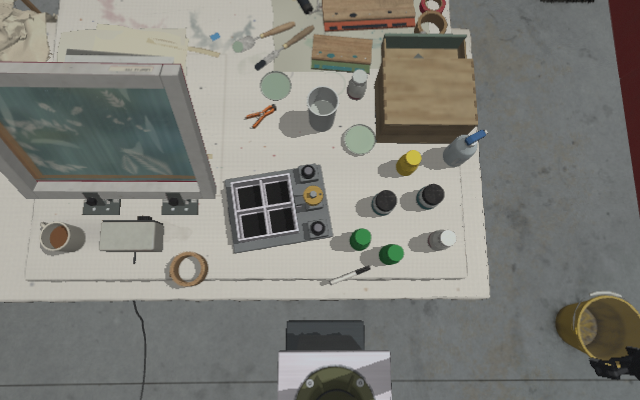

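View pics/side0.png

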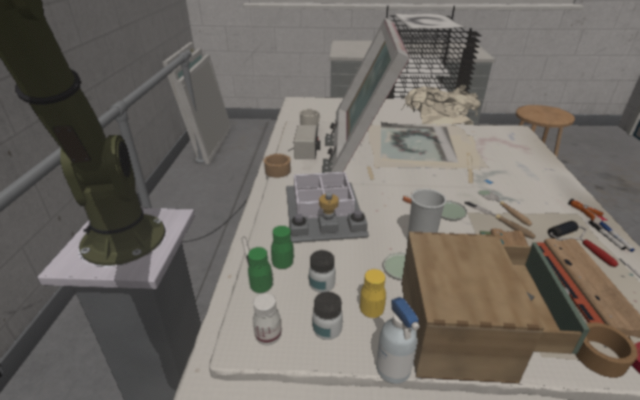

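Top view: black caps at (384,202) and (430,195), pale cap at (443,239), green look-alikes at (360,238) and (391,254), and a yellow one at (409,162). The shaker's ring is at (313,196), with its pins at (317,228) and (308,172). Next I'll measure these coarsely with masks.

Run:
```python
from h import *
im=cv2.imread('pics/top0.png'); ci=camera_info('top')
c=cv2.resize(im[150:270,215:345],None,fx=5,fy=5,interpolation=cv2.INTER_CUBIC); 
cv2.imwrite('pics/crop1.png',c)
g=im.max(axis=2)
def blob(mask,u,v,r=16):
    m=np.zeros(mask.shape,np.uint8); m[v-r:v+r,u-r:u+r]=mask[v-r:v+r,u-r:u+r]
    n,l,s,ce=cv2.connectedComponentsWithStats(m); k=1+np.argmax(s[1:,4]); return ce[k],s[k]
dark=(g<55).astype(np.uint8); hsv=cv2.cvtColor(im,cv2.COLOR_BGR2HSV)
for n,u,v,z in(('capA',384,202,.088),('capB',430,195,.088)):
    ce,s=blob(dark,u,v); print(n,ce,s,onplane(ci,*ce,z)[:2])
pale=((g>190)&(hsv[...,1]<25)).astype(np.uint8)
print(im[239,443],im[225,460],im[202,384],im[195,430])
br=((hsv[...,1]>110)&(g>90)).astype(np.uint8);ce,s=blob(br,313,196);print('ring',ce,s,onplane(ci,*ce,.12)[:2])
for u,v in((317,228),(308,172)): print(onplane(ci,u,v,.0675)[:2])
print(onplane(ci,443,239,.11)[:2])
```

```text
capA [384.90443686 200.91467577] [376 191  20  21 293] [ 0.5688592  -0.14411904]
capB [431.61386139 194.62046205] [422 184  21  21 303] [ 0.58747317 -0.27859536]
[198 204 199] [180 189 193] [49 49 51] [47 48 49]
ring [312.66386555 195.06722689] [303 186  20  19 238] [0.57869793 0.06136555]
[0.49393109 0.0485946 ]
[0.65816534 0.07470131]
[ 0.45842775 -0.29695367]
```

View pics/crop1.png

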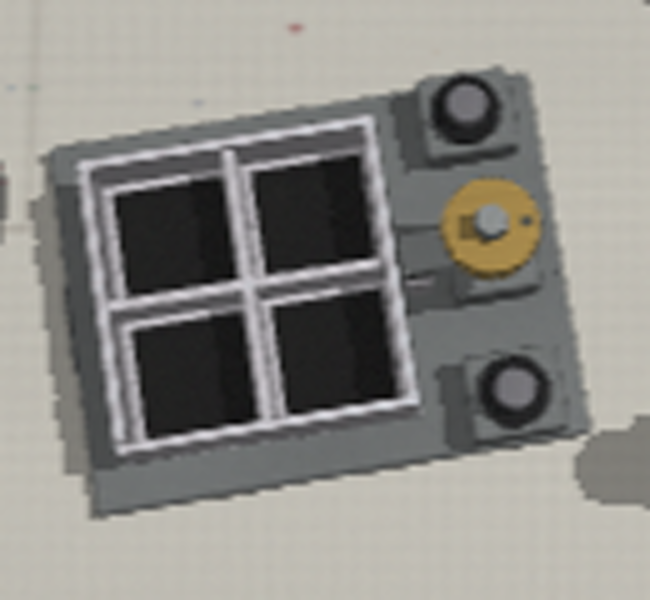

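The crop shows the tray's outer top corners at about (80,165), (375,118), (418,403), (120,452). The pins are at (467,105) and (514,388), and the stud top at (491,222). I'll fit the shaker's rigid pose to these points.

Run:
```python
from h import *
ci=camera_info('top')
P=[((80,165),(86,127.5,72)),((375,118),(86,-44.5,72)),((418,403),(-86,-44.5,72)),((120,452),(-86,127.5,72)),((467,105),(85,-100,67.5)),((514,388),(-85,-100,67.5)),((491,222),(0,-100,136)),((247,288),(0,41.5,72))]
from scipy.optimize import least_squares
W=np.array([onplane(ci,(u+.5)/5-.5+215,(v+.5)/5-.5+150,m[2]/1e3)[:2] for (u,v),m in P]); M=np.array([m[:2] for _,m in P])/1e3
rt=lambda p:M@np.array([[np.cos(p[2]),np.sin(p[2])],[-np.sin(p[2]),np.cos(p[2])]])+p[:2]
s=least_squares(lambda p:(rt(p)-W).ravel(),[.58,.15,.15]);print(s.x,np.degrees(s.x[2]));print((rt(s.x)-W)*1e3)
print(W)
x,y,a=s.x
for n,mx,my in(('++',.0415,.083),('+0',.0415,0),('-+',-.0415,.083),('-0',-.0415,0),('ring',0,-.1),('pin0',-.085,-.1),('pin1',.085,-.1)):
    print(n,x+mx*np.cos(a)-my*np.sin(a),y+mx*np.sin(a)+my*np.cos(a))
```

```text
[0.56235977 0.15868707 0.16605906] 9.514483061908347
[[ 1.53514889  1.61821815]
 [ 1.36533098  1.00430053]
 [-2.18221898 -1.24101181]
 [-3.00032899  1.78000528]
 [ 0.33881024 -0.60163958]
 [-1.16133564 -1.44214897]
 [ 0.51846603 -1.03806772]
 [ 2.58612747 -0.07965587]]
[[0.62456624 0.29703047]
 [0.65316712 0.12801045]
 [0.48708073 0.10182469]
 [0.45946777 0.26843762]
 [0.66238138 0.07471456]
 [0.49622007 0.04745459]
 [0.578371   0.06110075]
 [0.55291382 0.19969584]]
++ 0.5895692474850801 0.2474051285975206
+0 0.6032888910993283 0.16554688906662168
-+ 0.5077110079541812 0.23368548498327243
-0 0.5214306515684294 0.15182724545237353
ring 0.5788894624353826 0.06006268228251098
pin0 0.49505873520494403 0.04601244484623272
pin1 0.6627201896658212 0.07411291971878924
```

```bash
cat >> h.py <<'E'
def plan(target,yaw=None):
    s=get_state();r=R.from_quat(s['tool_rot']);x=r.apply([1,0,0]);cy=np.arctan2(x[1],x[0])
    if yaw is None: yaw=cy
    w=R.from_matrix(np.array([[np.cos(yaw),np.sin(yaw),0],[np.sin(yaw),-np.cos(yaw),0],[0,0,-1]]))
    print('pos',s['tool_pos'].round(4),'yawdeg',np.degrees(cy).round(2),'q7',s['q'][6].round(2),'q',s['q'].round(2),'t',s['t'])
    print(' shift(tool)',r.inv().apply(np.array(target)-s['tool_pos']).round(4),' rot6',((r.inv()*w).as_rotvec(degrees=True)/6).round(2))
E
python3 -c "
from h import *
plan([.587,-.279,.2],.27)"
```

```text
pos [ 0.1731 -0.626   0.2006] yawdeg 15.46 q7 -0.06 q [ 1.32  0.32 -0.07  1.45  0.02  1.37 -0.06] t 0.1
 shift(tool) [ 0.4914 -0.224   0.001 ]  rot6 [-0.02  0.   -0.  ]
```

Request:
play_rows:
  targets:
    - [0.03,-0.0137,-0.004,0,0,0,100]
    - [0.03,-0.0137,-0.004,0,0,0,100]
    - [0.03,-0.0137,-0.004,0,0,0,100]
    - [0.03,-0.0137,-0.004,0,0,0,100]
    - [0.03,-0.0137,-0.004,0,0,0,100]
    - [0.03,-0.0137,-0.004,0,0,0,100]
    - [0.03,-0.0137,-0.004,0,0,0,100]
    - [0.03,-0.0137,-0.004,0,0,0,100]
    - [0.03,-0.0137,-0.004,0,0,0,100]
    - [0.03,-0.0137,-0.004,0,0,0,100]
  newtons: 40

```text
t: 0.93
tool_pos: [0.4267, -0.4132, 0.2414]
tool_rot: [0.991, 0.134, -0.0, -0.0]
force: [0.4, -0.1, 0.0]
opening: 0.0855
grasp_force: 0.0
```

```bash
python3 -c "
from h import *
plan([.587,-.279,.22],.27)
ci=camera_info('wrist');E=ci['extrinsics'];print(ci, -E[:3,:3].T@E[:3,3]);cv2.imwrite('pics/w1.png',get_image('wrist'))"
```

```text
pos [ 0.4267 -0.4132  0.2414] yawdeg 15.45 q7 -0.62 q [ 0.96  0.2  -0.27  1.53  0.05  1.42 -0.62] t 0.9333
 shift(tool) [ 0.1903 -0.0866  0.0214]  rot6 [-0.  0. -0.]
{'fx': 307.6869065814857, 'fy': 307.6869065814857, 'cx': 316.8788878109578, 'cy': 195.31944954389317, 'k1': -0.04838585918378149, 'extrinsics': array([[ 2.66053149e-01, -9.63958340e-01,  2.00004253e-04,
        -5.12155199e-01],
       [-9.28919441e-01, -2.56326946e-01,  2.67217455e-01,
         2.44855649e-01],
       [-2.57535228e-01, -7.12798330e-02, -9.63636234e-01,
         4.96131030e-01],
       [ 0.00000000e+00,  0.00000000e+00,  0.00000000e+00,
         1.00000000e+00]])} [ 0.49148289 -0.39556904  0.41276257]
```

View pics/w1.png

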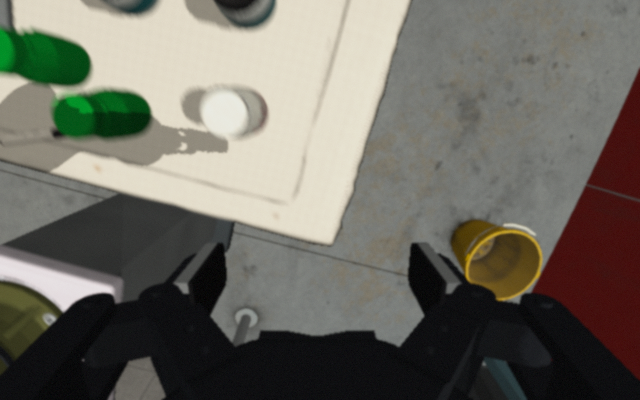

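The wrist view shows the pale cap at (224,112), with the two black caps cut off at the top edge and the fingers around (220,270) and (415,270). I'll move back above the bottles so that all three are in view.

Request:
play_rows:
  targets:
    - [0,-0.03,-0.004,0,0,0,100]
    - [0,-0.03,-0.004,0,0,0,100]
    - [0,-0.03,-0.004,0,0,0,100]
    - [0,-0.03,-0.004,0,0,0,100]
    - [0,-0.0,0,0,0,0,100]
    - [0,0,0,0,0,0,100]

```text
t: 1.48
tool_pos: [0.3939, -0.2978, 0.2581]
tool_rot: [0.991, 0.136, 0.0, 0.001]
force: [0.8, -0.3, 0.3]
opening: 0.0856
grasp_force: 0.0
```

```bash
cat >> h.py <<'E'
def caps():
    "wrist picture: centre of each black cap (z .088) and pale cap (z .11)"
    ci=camera_info('wrist');im=get_image('wrist');hsv=cv2.cvtColor(im,cv2.COLOR_BGR2HSV);out=im.copy()
    pale=((hsv[...,1]<12)&(hsv[...,2]>185)).astype(np.uint8);dark=(hsv[...,2]<70).astype(np.uint8)
    for nm,m,z,d in(('black',dark,.088,.060),('pale',pale,.11,.046)):
        m=cv2.morphologyEx(m,cv2.MORPH_OPEN,np.ones((5,5)));m[225:]=0
        n,l,s,c=cv2.connectedComponentsWithStats(m)
        for k in range(1,n):
            if s[k,4]<400 or s[k,4]>9000: continue
            ct=max(cv2.findContours((l==k).astype(np.uint8),cv2.RETR_EXTERNAL,cv2.CHAIN_APPROX_NONE)[0],key=len)
            W=np.array([onplane(ci,*p,z)[:2] for p in ct[:,0]]); A=np.c_[2*W,np.ones(len(W))]
            q=np.linalg.lstsq(A,(W**2).sum(1),rcond=None)[0]; rr=np.sqrt(q[2]+q[:2]@q[:2])
            print(nm,'px',c[k].round(0),'area',s[k,4],'world',q[:2].round(4),'diam',round(2*rr,4),'centroid',onplane(ci,*c[k],z)[:2].round(4))
            cv2.drawContours(out,[ct],-1,(0,0,255),1)
    return im,out
E
python3 -c "
from h import *
plan([.587,-.279,.22],.27)
im,o=caps();cv2.imwrite('pics/w2.png',o)"
```

```text
pos [ 0.3939 -0.2978  0.2581] yawdeg 15.59 q7 -0.7 q [ 0.92 -0.02 -0.32  1.73 -0.01  1.43 -0.7 ] t 1.4833
 shift(tool) [0.191  0.0337 0.0382]  rot6 [ 0.02 -0.    0.02]
black px [57. 11.] area 553 world [0.4866 0.008 ] diam 0.0287 centroid [0.4863 0.0071]
black px [86. 18.] area 461 world [ 0.4871 -0.0221] diam 0.0276 centroid [ 0.4873 -0.0247]
black px [354.   8.] area 766 world [ 0.5692 -0.2888] diam 0.0344 centroid [ 0.5655 -0.2897]
black px [622. 189.] area 2783 world [ 0.4799 -0.6598] diam 0.0909 centroid [ 0.4738 -0.6601]
black px [188. 210.] area 4120 world [ 0.2797 -0.166 ] diam 0.1358 centroid [ 0.3099 -0.1647]
```

View pics/w2.png

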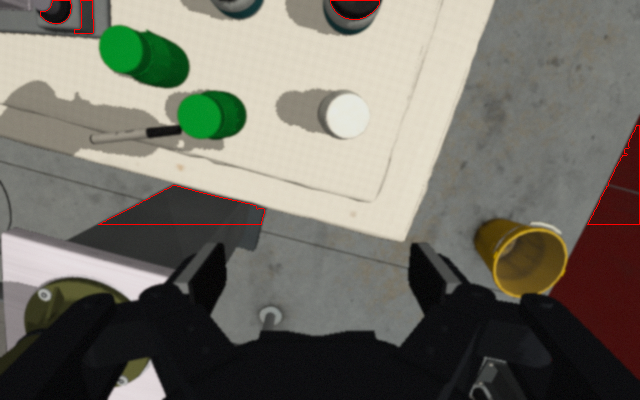

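The pale cap is at (346,115). The black caps are still at the top edge, so I'll move forward and make the pale mask looser.

Request:
play_rows:
  targets:
    - [0.03,0,0,0,0,0,100]
    - [0.03,0,0,0,0,0,100]
    - [0.03,0,0,0,0,0,100]
    - [0.02,0,0,0,0,0,100]
    - [0,0,0,0,0,0,100]
    - [0,0,0,0,0,0,100]

```text
t: 2.03
tool_pos: [0.5003, -0.2701, 0.2562]
tool_rot: [0.991, 0.135, -0.001, -0.001]
force: [-1.7, -0.2, -0.3]
opening: 0.0853
grasp_force: 0.0
```

Run:
```python
from h import *
i2=cv2.cvtColor(cv2.imread('pics/w2.png'),cv2.COLOR_BGR2HSV);print(i2[115,346],i2[105,340],i2[165,330],i2[150,230])
plan([.587,-.279,.22],.27)
im,o=caps();cv2.imwrite('pics/w3.png',o)
```

```text
[ 30  11 230] [ 30  11 230] [ 21  29 227] [ 22  29 225]
pos [ 0.5003 -0.2701  0.2562] yawdeg 15.49 q7 -0.9 q [ 0.81  0.15 -0.4   1.56  0.06  1.44 -0.9 ] t 2.0333
 shift(tool) [0.0812 0.0319 0.036 ]  rot6 [-0.02  0.01  0.  ]
black px [92. 33.] area 663 world [ 0.5798 -0.004 ] diam 0.0327 centroid [ 0.5802 -0.0052]
black px [226.  78.] area 2652 world [ 0.5716 -0.152 ] diam 0.0588 centroid [ 0.5721 -0.1519]
black px [352.  95.] area 2476 world [ 0.5895 -0.2843] diam 0.0572 centroid [ 0.59   -0.2841]
black px [ 55. 104.] area 3020 world [0.4943 0.0289] diam 0.0863 centroid [0.4978 0.0285]
black px [168. 149.] area 1719 world [ 0.4805 -0.1025] diam 0.0532 centroid [ 0.4819 -0.1034]
black px [624. 194.] area 2061 world [ 0.5799 -0.6341] diam 0.0783 centroid [ 0.5745 -0.6349]
```

View pics/w3.png

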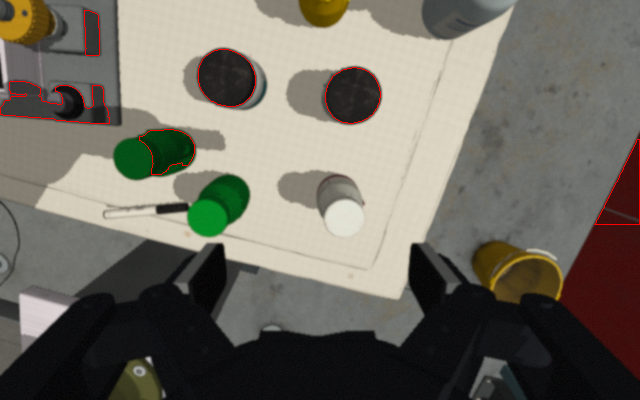

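Wrist view: the black caps at (226,78) and (352,95), the pale cap at (343,216). The wrist and top estimates differ by about 6 mm, so I'll check them against each other.

Run:
```python
from h import *
t=cv2.imread('pics/top0.png');s=cv2.imread('pics/side0.png');ct,cs=camera_info('top'),camera_info('side')
for nm,a,b in(('A',(.569,-.144),(.5716,-.152)),('B',(.5875,-.2786),(.5895,-.2843))):
    for p in(a,b): print(nm,'top',proj(ct,[*p,.088]).round(1),'side',proj(cs,[*p,.088]).round(1))
def ext(im,u,v,r,th):
    g=im.max(2)[v-r:v+r,u-r:u+r]; m=(g<th).astype(np.uint8);n,l,st,c=cv2.connectedComponentsWithStats(m);k=l[r,r];return c[k]+[u-r,v-r],st[k]
for th in(60,75,90,110):
    print(th,ext(t,384,202,20,th),ext(t,430,195,20,th))
    print('  side',ext(s,322,258,16,th),ext(s,327,301,16,th))
w=cv2.imread('pics/w3.png');c=camera_info('wrist');print('pale',onplane(c,343,216,.11),'top pale',onplane(ct,447,238,.11))
print('pin1 collar etc: ring px (12,10)?', proj(c,[.579,.060,.122]),proj(c,[.495,.046,.0675]))
np.set_printoptions(linewidth=200);print(t.max(2)[186:218,370:402:1][::2])
```

```text
A top [384.9 200.9] side [320.7 256.2]
A top [387.6 200. ] side [321.6 258.5]
B top [431.6 194.6] side [326.1 298.6]
B top [433.6 193.9] side [326.9 300.7]
60 (array([385.01515152, 200.75454545]), array([ 11,   8,  21,  22, 330], dtype=int32)) (array([432.04179104, 194.29552239]), array([ 12,   9,  21,  21, 335], dtype=int32))
  side (array([321.21656051, 261.62420382]), array([  5,  10,  22,  20, 314], dtype=int32)) (array([326.62701363, 298.31226766]), array([  0,   0,  32,  32, 807], dtype=int32))
75 (array([385.12711864, 200.60451977]), array([ 11,   8,  21,  22, 354], dtype=int32)) (array([432.3489011 , 194.35989011]), array([ 12,   9,  22,  22, 364], dtype=int32))
  side (array([321.55889724, 261.31077694]), array([  5,   9,  22,  21, 399], dtype=int32)) (array([327.03683241, 304.95027624]), array([  3,   7,  27,  25, 543], dtype=int32))
90 (array([383.6031746 , 201.90249433]), array([  7,   8,  25,  26, 441], dtype=int32)) (array([429.98734177, 195.86075949]), array([  6,   9,  28,  26, 474], dtype=int32))
  side (array([321.86697248, 261.48394495]), array([  5,   9,  23,  22,
[... 2031 characters left out ...]
 46  46  47  80 148 192 191 194 194 177 126]
 [125 109  63  59  75  90  98  92  57  21  28  40  50  51  51  51  50  50  49  47  46  45  58 117 177 194 191 191 192 192 192 191]
 [125 125 109  64  53  63  82  94  99  98  77  42  25  27  29  39  43  33  31  55  91 109 146 190 192 192 191 191 193 193 192 192]
 [126 125 125 118  91  59  56  60  75  88  91  94  97  98  98 105 121 126 116 100 142 193 191 192 192 193 191 191 192 192 192 191]
 [126 125 125 126 125 124 112  76  59  55  54  56  57  61  59  58  70 105 149 190 193 192 192 192 193 193 191 191 192 192 192 192]
 [126 124 124 125 125 124 124 125 126 124 123 150 190 190 189 190 191 192 190 190 192 191 191 190 191 192 191 190 191 192 192 191]]
```

```bash
python3 -c "
from h import *
plan([.5895,-.2843,.13],.27)"
```

```text
pos [ 0.4993 -0.2708  0.2564] yawdeg 15.39 q7 -0.9 q [ 0.81  0.15 -0.4   1.56  0.06  1.45 -0.9 ] t 2.0833
 shift(tool) [0.0836 0.0371 0.1263]  rot6 [-0.01  0.02 -0.01]
```

Request:
play_rows:
  targets:
    - [0.021,0.0093,0.02,0,0,0,100]
    - [0.021,0.0093,0.02,0,0,0,100]
    - [0.021,0.0093,0.02,0,0,0,100]
    - [0.0206,0.0093,0.02,0,0,0,100]
    - [0,0,0.02,0,0,0,100]
    - [0,0,0.02,0,0,0,100]
    - [0,0,0,0,0,0,100]
    - [0,0,0,0,0,0,100]

```text
t: 2.75
tool_pos: [0.5884, -0.2846, 0.1365]
tool_rot: [0.991, 0.133, -0.002, -0.0]
force: [-0.5, -0.3, 0.7]
opening: 0.0856
grasp_force: 0.0
```

```bash
python3 -c "
from h import *
plan([.5895,-.2843,.066],.27)
cv2.imwrite('pics/w4.png',get_image('wrist'))"
```

```text
pos [ 0.5884 -0.2846  0.1365] yawdeg 15.33 q7 -1.01 q [ 0.72  0.4  -0.41  1.51  0.16  1.27 -1.01] t 2.75
 shift(tool) [0.0013 0.0001 0.0705]  rot6 [-0.01  0.03 -0.02]
```

View pics/w4.png

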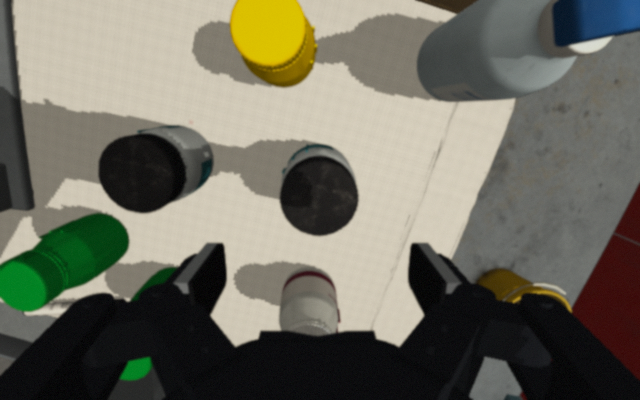

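The black cap is at (320,190), about centred between the fingers laterally. I'll check its position with the mask.

Run:
```python
from h import *
s=get_state();ci=camera_info('wrist');im=cv2.imread('pics/w4.png')
def circ(im,ci,u,v,z,th=75,ymax=400):
    m=(im.max(2)<th).astype(np.uint8);m=cv2.morphologyEx(m,cv2.MORPH_OPEN,np.ones((5,5)));n,l,st,c=cv2.connectedComponentsWithStats(m)
    ct=max(cv2.findContours((l==l[v,u]).astype(np.uint8),cv2.RETR_EXTERNAL,cv2.CHAIN_APPROX_NONE)[0],key=len)
    W=np.array([onplane(ci,*p,z)[:2] for p in ct[:,0]]);q=np.linalg.lstsq(np.c_[2*W,np.ones(len(W))],(W**2).sum(1),rcond=None)[0]
    print(q[:2].round(4),'d',2*np.sqrt(q[2]+q[:2]@q[:2]),st[l[v,u]])
circ(im,ci,320,190,.088);circ(im,ci,140,175,.088)
print('pale body', proj(ci,[.4625,-.309,.09]))
```

```text
[ 0.5947 -0.2848] d 0.05884723585810904 [ 280  156   77   79 4786]
[ 0.5797 -0.1599] d 0.06929708831557808 [  99  133  114   79 6154]
pale body [304.78531212 345.48894791]
```

Request:
play_rows:
  targets:
    - [0.003,0,0.015,0,0,0,100]
    - [0,0,0.02,0,0,0,100]
    - [0,0,0.02,0,0,0,100]
    - [0,0,0.014,0,0,0,100]
    - [0,0,0,0,0,0,100]
    - [0,0,0,0,0,0,60]
    - [0,0,0,0,0,0,50]
    - [0,0,0,0,0,0,45]
    - [0,0,0,0,0,0,45]
    - [0,0,0,0,0,0,45]

```text
t: 3.63
tool_pos: [0.5939, -0.2826, 0.0697]
tool_rot: [0.991, 0.134, 0.001, 0.001]
force: [-0.4, 0.6, -0.2]
opening: 0.038
grasp_force: 0.0
```

```bash
python3 -c "
from h import *
plan([.5895,-.2843,.066],.27)
cv2.imwrite('pics/w5.png',get_image('wrist'));print(get_state()['opening'],get_state()['grasp_force'])"
```

```text
pos [ 0.5939 -0.2826  0.0697] yawdeg 15.45 q7 -1.03 q [ 0.71  0.45 -0.4   1.57  0.19  1.15 -1.03] t 3.6333
 shift(tool) [-0.0047  0.0005  0.0037]  rot6 [ 0.01 -0.01 -0.  ]
0.038650881518780225 0.0
```

View pics/w5.png

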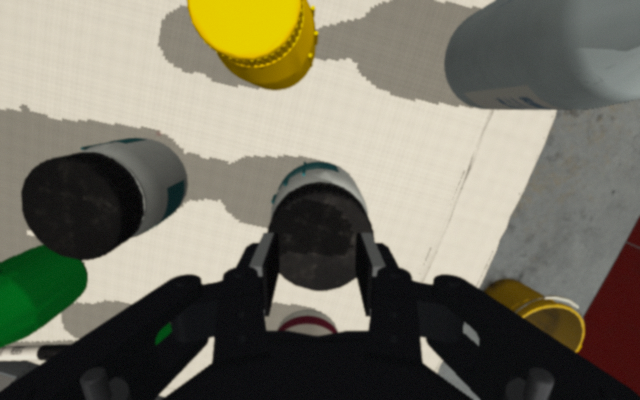

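The fingers at (265,265) and (368,265) closed behind the cap, which is at (322,235), so they slipped off its rear side. I'll reopen, back up and measure how far off it is.

Run:
```python
from h import *
s=get_state();ci=camera_info('wrist');r=R.from_quat(s['tool_rot'])
print('tcp px',proj(ci,s['tool_pos']))
for d in(0,.0187): 
  for y in(-.019,.019): print(d,y,proj(ci,s['tool_pos']+r.apply([0,y,-d])))
print(onplane(ci,322,240,.088), 'lower edge',onplane(ci,322,289,.088),'left/right',onplane(ci,273,235,.088),onplane(ci,371,235,.088))
```

```text
tcp px [316.26551534 227.14203473]
0 -0.019 [284.35993207 227.14615841]
0 0.019 [348.16980209 227.10471437]
0.0187 -0.019 [280.85299728 239.88470348]
0.0187 0.019 [351.58793162 239.8380805 ]
[ 0.59439334 -0.28550759  0.088     ] lower edge [ 0.56548028 -0.29363852  0.088     ] left/right [ 0.59019818 -0.25944932  0.088     ] [ 0.60411812 -0.31004853  0.088     ]
```

Request:
play_rows:
  targets:
    - [0,0,0,0,0,0,100]
    - [0,0,0,0,0,0,100]
    - [0,0,-0.03,0,0,0,100]
    - [0,0,-0.03,0,0,0,100]
    - [0,0,0,0,0,0,100]
    - [0,0,0,0,0,0,100]

```text
t: 4.18
tool_pos: [0.5949, -0.2828, 0.1312]
tool_rot: [0.991, 0.135, 0.002, 0.001]
force: [0.2, 0.5, -0.6]
opening: 0.0853
grasp_force: 0.0
```

Run:
```python
from h import *
s=get_state();ci=camera_info('wrist');r=R.from_quat(s['tool_rot']);im=get_image('wrist');cv2.imwrite('pics/w6.png',im)
print(s['tool_pos'],s['opening']);
for d in(0,.013,.0187): 
  for y in(-.0427,.0427): print(d,y,proj(ci,s['tool_pos']+r.apply([0,y,-d])))
```

```text
[ 0.59490175 -0.28284175  0.13117299] 0.08530761329893001
0 -0.0427 [244.7639099  227.07053924]
0 0.0427 [387.85219132 226.98272867]
0.013 -0.0427 [239.53659307 235.61209642]
0.013 0.0427 [393.02693348 235.51666996]
0.0187 -0.0427 [237.0000918  239.76009023]
0.0187 0.0427 [395.53793896 239.66094216]
```

View pics/w6.png

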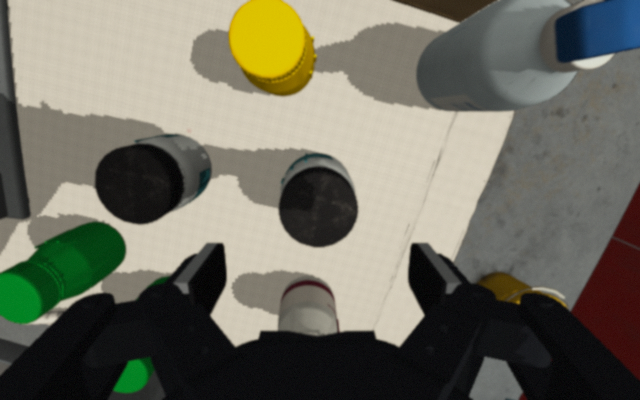

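The cap is unmoved at (318,205). The open fingertips show at (222,248) and (413,248), which puts them about 28 mm behind the TCP, so the fingers closed above the cap. I'll go about 22 mm lower this time.

Request:
play_rows:
  targets:
    - [-0.0015,0.002,0.02,0,0,0,100]
    - [0,0,0.02,0,0,0,100]
    - [0,0,0.02,0,0,0,100]
    - [0,0,0.012,0,0,0,100]
    - [0,0,0.012,0,0,0,100]
    - [0,0,0,0,0,0,75]
    - [0,0,0,0,0,0,65]
    - [0,0,0,0,0,0,50]
    - [0,0,0,0,0,0,50]
    - [0,0,0,0,0,0,50]

```text
t: 5.07
tool_pos: [0.5927, -0.2848, 0.0453]
tool_rot: [0.991, 0.134, 0.0, 0.0]
force: [0.4, -0.7, -0.7]
opening: 0.0577
grasp_force: 43.2
```

Request:
play_rows:
  targets:
    - [0,0,-0.01,0,0,0,50]
    - [0,0,-0.02,0,0,0,50]
    - [0,0,-0.025,0,0,0,50]
    - [0,0,-0.025,0,0,0,50]
    - [0,0,-0.025,0,0,0,50]
    - [0,0,-0.025,0,0,0,50]
    - [0,0,-0.025,0,0,0,50]
    - [0,0,-0.005,0,0,0,50]
    - [0,0,0,0,0,0,50]

```text
t: 5.82
tool_pos: [0.5938, -0.285, 0.2076]
tool_rot: [0.991, 0.135, 0.002, 0.002]
force: [0.4, -0.8, -2.5]
opening: 0.0575
grasp_force: 43.6
```

```bash
python3 -c "
from h import *
plan([.54,.18,.2],np.radians(9.5))"
```

```text
pos [ 0.5938 -0.285   0.2076] yawdeg 15.46 q7 -0.99 q [ 0.72  0.36 -0.41  1.41  0.15  1.39 -0.99] t 5.8167
 shift(tool) [ 0.0721 -0.4625  0.0063]  rot6 [ 0.03 -0.04  0.99]
```

Request:
play_rows:
  targets:
    - [0.004,-0.02,0,0,0,0,50]
    - [0.0057,-0.036,0,0,0,0,50]
    - [0.0057,-0.036,0,0,0,0,50]
    - [0.0057,-0.036,0,0,0,0,50]
    - [0.0057,-0.036,0,0,0,0,50]
    - [0.0057,-0.036,0,0,0,0,50]
    - [0.0057,-0.036,0,0,0,0,50]
    - [0.0057,-0.036,0,0,0,0,50]
    - [0.0057,-0.036,0,0,0,0,50]
    - [0.0057,-0.036,0,0,0,0,50]

```text
t: 6.65
tool_pos: [0.5522, 0.063, 0.2026]
tool_rot: [0.991, 0.134, -0.002, 0.0]
force: [0.4, -0.1, -2.6]
opening: 0.0575
grasp_force: 43.6
```

Request:
play_rows:
  targets:
    - [0.0057,-0.036,0,0,0,0,50]
    - [0.0057,-0.036,0,0,0,0,50]
    - [0.0057,-0.036,0,0,0,0,50]
    - [0.002,-0.01,0,0,0,0.5,50]
    - [0,0,0,0,0,0.5,50]
    - [0,0,0,0,0,0,50]
    - [0,0,0,0,0,0,50]

```text
t: 7.23
tool_pos: [0.5401, 0.1797, 0.2029]
tool_rot: [0.997, 0.083, -0.001, 0.001]
force: [-0.1, -0.4, -2.4]
opening: 0.0576
grasp_force: 43.7
```

```bash
python3 -c "
from h import *
plan([.5896,.2474,.2],np.radians(9.5))
print(get_state()['opening'],get_state()['grasp_force'])
ci=camera_info('wrist');np.save('w7.npy',ci,allow_pickle=True);cv2.imwrite('pics/w7.png',get_image('wrist'))"
```

```text
pos [0.5401 0.1797 0.2029] yawdeg 9.53 q7 -1.88 q [ 0.23  0.21 -0.69  1.63  0.14  1.35 -1.88] t 7.2333
 shift(tool) [ 0.06   -0.0586  0.0027]  rot6 [0.01 0.03 0.  ]
0.05755646787168631 43.70872914791107
```

View pics/w7.png

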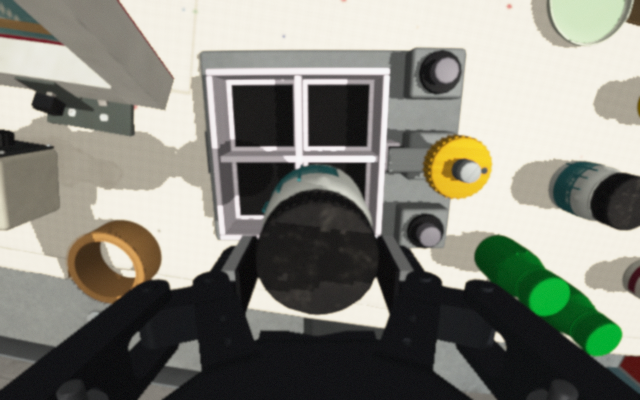

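The tray's top corners are at (207,72) and (389,71), the cross at (299,158), the pins at (441,72) and (427,229), and the stud at (470,171). The held cap is at (318,252). I'll fit again.

```bash
cat > fit.py <<'E'
from h import *
from scipy.optimize import least_squares
def fit(ci,P):
    W=np.array([onplane(ci,*uv,m[2]/1e3)[:2] for uv,m in P]); M=np.array([m[:2] for _,m in P])/1e3
    rt=lambda p:M@np.array([[np.cos(p[2]),np.sin(p[2])],[-np.sin(p[2]),np.cos(p[2])]])+p[:2]
    s=least_squares(lambda p:(rt(p)-W).ravel(),[.56,.16,.166],loss='soft_l1',f_scale=.002).x;print(s,np.degrees(s[2]));print(((rt(s)-W)*1e3).round(1).tolist())
    c,d=np.cos(s[2]),np.sin(s[2])
    for n,mx,my in(('++',.0415,.083),('+0',.0415,0),('-+',-.0415,.083),('-0',-.0415,0),('ring',0,-.1),('pin0',-.085,-.1),('pin1',.085,-.1)):
        print(n,round(s[0]+mx*c-my*d,4),round(s[1]+mx*d+my*c,4))
E
python3 - <<'E'
from fit import *
ci=np.load('w7.npy',allow_pickle=True).item()
fit(ci,[((207,71),(86,127.5,72)),((389,69.5),(86,-44.5,72)),((299,156),(0,41.5,72)),((441,72),(85,-100,67.5)),((427,229),(-85,-100,67.5)),((470,171),(0,-100,136))])
print('held cap',onplane(ci,318,252,.2456),get_state()['tool_pos'])
print('edges',onplane(ci,257,255,.2456),onplane(ci,379,255,.2456),onplane(ci,318,313,.2456))
E
```

```text
[0.56335161 0.16068799 0.17377862] 9.956781521481377
[[1.2, 4.5], [2.1, 1.2], [-4.1, 1.2], [3.4, -3.6], [-7.8, -5.6], [-0.5, -0.2]]
++ 0.5899 0.2496
+0 0.6042 0.1679
-+ 0.5081 0.2353
-0 0.5225 0.1535
ring 0.5806 0.0622
pin0 0.4969 0.0475
pin1 0.6644 0.0769
held cap [0.54489444 0.17966434 0.2456    ] [0.54043526 0.17931358 0.20318571]
edges [0.5387323  0.20708211 0.2456    ] [0.54796085 0.1517     0.2456    ] [0.51249963 0.17420308 0.2456    ]
```

```bash
cat > fit.py <<'E'
from h import *
from scipy.optimize import least_squares
def fit(ci,P):
    M=np.array([m for _,m in P])/1e3
    def res(p):
        W=np.array([onplane(ci,*uv,m[2]/1e3-p[3])[:2] for uv,m in P])
        return M[:,:2]@np.array([[np.cos(p[2]),np.sin(p[2])],[-np.sin(p[2]),np.cos(p[2])]])+p[:2]-W
    s=least_squares(lambda p:res(p).ravel(),[.56,.16,.166,0],loss='soft_l1',f_scale=.002).x;print('x,y,yaw,dz',s.round(4),np.degrees(s[2]).round(2));print((res(s)*1e3).round(1).tolist())
    c,d=np.cos(s[2]),np.sin(s[2])
    for n,mx,my in(('++',.0415,.083),('+0',.0415,0),('-+',-.0415,.083),('-0',-.0415,0),('ring',0,-.1),('pin0',-.085,-.1),('pin1',.085,-.1)):
        print(n,round(s[0]+mx*c-my*d,4),round(s[1]+mx*d+my*c,4))
E
python3 - <<'E'
from fit import *
ci=np.load('w7.npy',allow_pickle=True).item()
fit(ci,[((207,71),(86,127.5,72)),((389,69.5),(86,-44.5,72)),((299,156),(0,41.5,72)),((441,72),(85,-100,67.5)),((427,229),(-85,-100,67.5)),((470,171),(0,-100,136))])
for z in(.2456,.2316):print('held cap',onplane(ci,318,252,z),'edges',onplane(ci,257,255,z)[:2],onplane(ci,379,255,z)[:2],onplane(ci,318,313,z)[:2])
# check with caps in w3-like free: black bottle A pixel here
print(onplane(ci,625,203,.088),onplane(ci,625,203,.074))
E
```

```text
x,y,yaw,dz [0.5636 0.1594 0.1711 0.0125] 9.8
[[1.0, -1.4], [0.4, 2.1], [-1.9, -0.5], [1.3, -0.7], [-3.7, -1.2], [0.8, 5.1]]
++ 0.5904 0.2482
+0 0.6045 0.1664
-+ 0.5086 0.2341
-0 0.5227 0.1523
ring 0.5806 0.0608
pin0 0.4969 0.0463
pin1 0.6644 0.0753
held cap [0.54489444 0.17966434 0.2456    ] edges [0.5387323  0.20708211] [0.54796085 0.1517    ] [0.51249963 0.17420308]
held cap [0.53814932 0.17845687 0.2316    ] edges [0.5313156  0.20886275] [0.54154992 0.14744486] [0.50222398 0.17240042]
[ 0.5721523  -0.13729661  0.088     ] [ 0.57045733 -0.15335123  0.074     ]
```

Allowing for a z offset of about 12 mm in the arm, the wrist and top cameras agree on pocket ++ to within 1 mm. I'll go to (0.590, 0.248).

Request:
play_rows:
  targets:
    - [0.02,-0.0196,0,0,0,0,50]
    - [0.02,-0.0196,0,0,0,0,50]
    - [0.0204,-0.02,0,0,0,0,50]
    - [0,0,0.02,0,0,0,50]
    - [0,0,0.02,0,0,0,50]
    - [0,0,0,0,0,0,50]
    - [0,0,0,0,0,0,50]

```text
t: 7.87
tool_pos: [0.5902, 0.2469, 0.1629]
tool_rot: [0.997, 0.082, -0.002, 0.001]
force: [1.0, -0.3, -2.1]
opening: 0.0574
grasp_force: 44.0
```

```bash
python3 -c "
from h import *
plan([.59,.248,.075],np.radians(9.7))
ci=camera_info('wrist');np.save('w8.npy',ci,allow_pickle=True);cv2.imwrite('pics/w8.png',get_image('wrist'))"
```

```text
pos [0.5902 0.2469 0.1629] yawdeg 9.4 q7 -2.03 q [ 0.09  0.4  -0.69  1.51  0.26  1.33 -2.03] t 7.8667
 shift(tool) [ 0.0003 -0.0012  0.0879]  rot6 [ 0.01  0.04 -0.05]
```

View pics/w8.png

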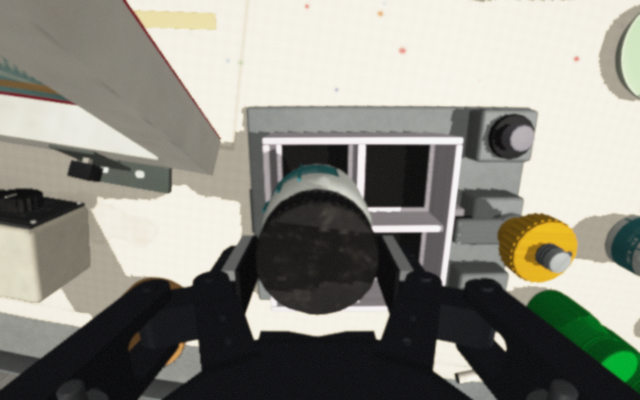

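```bash
python3 -c "
from h import *
ci=np.load('w8.npy',allow_pickle=True).item();ct=camera_info('top')
for z in(0,.05,.1,.15,.2):print(z,onplane(ci,219,160,z-.012)[:2],onplane(ct,215,193,z)[:2])
from fit import fit
fit(ci,[((263,141),(86,127.5,72)),((462,140),(86,-44.5,72)),((519,134),(85,-100,67.5)),((555,258),(0,-100,136))])
"
```

```text
0 [0.5844233  0.35800419] [0.60903009 0.35639304]
0.05 [0.59491707 0.34353554] [0.59850952 0.34512534]
0.1 [0.60541084 0.32906689] [0.58798896 0.33385764]
0.15 [0.6159046  0.31459825] [0.57746839 0.32258994]
0.2 [0.62639837 0.3001296 ] [0.56694782 0.31132224]
x,y,yaw,dz [0.5623 0.1576 0.1856 0.0077] 10.63
[[0.0, -0.5], [2.1, 2.2], [-2.8, -0.1], [0.1, -1.0]]
++ 0.5877 0.2468
+0 0.6031 0.1652
-+ 0.5062 0.2315
-0 0.5215 0.1499
ring 0.5807 0.0593
pin0 0.4972 0.0436
pin1 0.6643 0.075
```

Request:
play_rows:
  targets:
    - [-0.001,-0.0005,0.02,0,0,0,50]
    - [0,0,0.02,0,0,0,50]
    - [0,0,0.02,0,0,0,50]
    - [0,0,0.015,0,0,0,50]
    - [0,0,0.01,0,0,0,50]
    - [0,0,0.005,0,0,0,50]
    - [0,0,0,0,0,0,50]

```text
t: 8.5
tool_pos: [0.5898, 0.2486, 0.0746]
tool_rot: [0.997, 0.082, -0.0, 0.0]
force: [-0.3, -0.7, -2.3]
opening: 0.0577
grasp_force: 44.1
```

No contact, so it went in cleanly. I'll lower the last few millimetres.

Request:
play_rows:
  targets:
    - [0,0,0.003,0,0,0,50]
    - [0,0,0.003,0,0,0,50]
    - [0,0,0.001,0,0,0,50]
    - [0,0,0,0,0,0,50]

```text
t: 8.83
tool_pos: [0.5899, 0.2492, 0.0679]
tool_rot: [0.997, 0.082, 0.0, -0.0]
force: [0.2, -0.7, -2.7]
opening: 0.0576
grasp_force: 44.1
```

Request:
play_rows:
  targets:
    - [0,0,0.001,0,0,0,50]
    - [0,0,0.001,0,0,0,50]
    - [0,0,0,0,0,0,50]

```text
t: 9.08
tool_pos: [0.5905, 0.2494, 0.0672]
tool_rot: [0.997, 0.082, 0.001, 0.0]
force: [-0.9, -1.6, 3.7]
opening: 0.0576
grasp_force: 44.7
```

Contact with the floor. I'll release, rise, and head back toward bottle A with the viewing pose on the way.

Request:
play_rows:
  targets:
    - [0,0,0,0,0,0,85]
    - [0,0,0,0,0,0,88]
    - [0,0,0,0,0,0,88]
    - [0,0,-0.01,0,0,0,88]
    - [0,0,-0.025,0,0,0,88]
    - [0,0,-0.035,0,0,0,88]
    - [0,0,-0.035,0,0,0,100]
    - [0,0,-0.035,0,0,0,100]
    - [-0.01,0.02,-0.02,0,0,0,100]
    - [-0.01,0.03,0,0,0,0,100]

```text
t: 9.92
tool_pos: [0.5793, 0.2022, 0.2324]
tool_rot: [0.996, 0.086, 0.005, -0.003]
force: [0.1, 0.6, 0.5]
opening: 0.0853
grasp_force: 0.0
```

```bash
python3 -c "
from h import *
plan([.50,-.18,.24],np.radians(9.7))"
```

```text
pos [0.5793 0.2022 0.2324] yawdeg 9.87 q7 -1.91 q [ 0.19  0.29 -0.7   1.49  0.19  1.42 -1.91] t 9.9167
 shift(tool) [-0.1436  0.3629 -0.0106]  rot6 [-0.04 -0.09  0.03]
```

Request:
play_rows:
  targets:
    - [-0.012,0.036,-0.001,0,0,0,100]
    - [-0.014,0.036,-0.001,0,0,0,100]
    - [-0.014,0.036,-0.001,0,0,0,100]
    - [-0.014,0.036,-0.001,0,0,0,100]
    - [-0.014,0.036,-0.001,0,0,0,100]
    - [-0.014,0.036,-0.001,0,0,0,100]
    - [-0.014,0.036,-0.001,0,0,0,100]
    - [-0.014,0.036,-0.001,0,0,0,100]
    - [-0.014,0.036,-0.001,0,0,0,100]
    - [-0.014,0.03,0,0,0,0,100]

```text
t: 10.75
tool_pos: [0.4997, -0.1782, 0.2358]
tool_rot: [0.997, 0.082, 0.001, 0.001]
force: [0.4, -0.0, -0.4]
opening: 0.0855
grasp_force: 0.0
```

```bash
cat >> h.py <<'E'
def circ(im,ci,u,v,z,th=75):
    "circle fit of the dark blob at u,v; z is corrected by the arm's 12 mm offset for the wrist camera"
    m=(im.max(2)<th).astype(np.uint8);m=cv2.morphologyEx(m,cv2.MORPH_OPEN,np.ones((5,5)));n,l,st,c=cv2.connectedComponentsWithStats(m)
    ct=max(cv2.findContours((l==l[v,u]).astype(np.uint8),cv2.RETR_EXTERNAL,cv2.CHAIN_APPROX_NONE)[0],key=len)
    W=np.array([onplane(ci,*p,z)[:2] for p in ct[:,0]]);q=np.linalg.lstsq(np.c_[2*W,np.ones(len(W))],(W**2).sum(1),rcond=None)[0]
    print('circ',q[:2].round(4),'d',round(2*np.sqrt(q[2]+q[:2]@q[:2]),4),st[l[v,u]])
E
python3 -c "
from h import *
plan([.5716,-.152,.12],np.radians(9.7))
ci=camera_info('wrist');im=get_image('wrist')
u,v=proj(ci,[.5716,-.152,.076]).astype(int);print(u,v);circ(im,ci,u,v,.076)
cv2.imwrite('pics/w9.png',im);np.save('w9.npy',ci,allow_pickle=True)"
```

```text
pos [ 0.4997 -0.1782  0.2358] yawdeg 9.38 q7 -1.14 q [ 0.71  0.07 -0.43  1.68  0.03  1.39 -1.14] t 10.75
 shift(tool) [ 0.0751 -0.0143  0.1158]  rot6 [ 0.02 -0.01 -0.05]
302 102
circ [ 0.571  -0.1511] d 0.057 [ 274   74   56   58 2539]
```

View pics/w9.png

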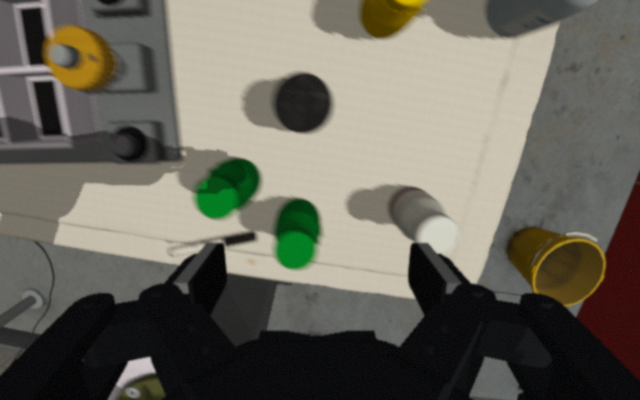

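The black cap is at (302,102), i.e. (0.571, -0.151), unmoved. The pale bottle's cap is at (436,235) and there's one green bottle on either side of the marker. Next I'll grasp the black one.

Request:
play_rows:
  targets:
    - [0.025,-0.005,0.02,0,0,0,100]
    - [0.025,-0.005,0.02,0,0,0,100]
    - [0.0243,-0.005,0.02,0,0,0,100]
    - [0,0,0.03,0,0,0,100]
    - [0,0,0.03,0,0,0,100]
    - [0,0,0.03,0,0,0,100]
    - [0,0,0.025,0,0,0,100]
    - [0,0,0.015,0,0,0,100]
    - [0,0,0,0,0,0,100]
    - [0,0,0,0,0,0,75]

```text
t: 11.63
tool_pos: [0.5709, -0.1478, 0.0446]
tool_rot: [0.997, 0.083, -0.0, -0.0]
force: [0.6, 0.1, 0.4]
opening: 0.0755
grasp_force: 0.0
```

Request:
play_rows:
  targets:
    - [0,0,0,0,0,0,60]
    - [0,0,0,0,0,0,50]
    - [0,0,0,0,0,0,50]
    - [0,0,0,0,0,0,50]
    - [0,0,0,0,0,0,50]

```text
t: 12.05
tool_pos: [0.573, -0.1484, 0.0471]
tool_rot: [0.997, 0.083, 0.002, 0.001]
force: [-0.9, 1.1, 7.0]
opening: 0.0575
grasp_force: 42.5
```

Request:
play_rows:
  targets:
    - [0,0,-0.01,0,0,0,50]
    - [0,0,-0.02,0,0,0,50]
    - [0,0,-0.025,0,0,0,50]
    - [0,0,-0.025,0,0,0,50]
    - [0,0,-0.025,0,0,0,50]
    - [0,0,-0.025,0,0,0,50]
    - [0,0,-0.025,0,0,0,50]
    - [0,0,-0.005,0,0,0,50]
    - [0,0,0,0,0,0,50]

```text
t: 12.8
tool_pos: [0.5721, -0.1487, 0.2068]
tool_rot: [0.997, 0.082, 0.002, 0.001]
force: [1.3, 0.2, -2.1]
opening: 0.0569
grasp_force: 43.3
```

```bash
python3 -c "
from h import *
plan([.5075,.2335,.2],np.radians(9.7))"
```

```text
pos [ 0.5721 -0.1487  0.2068] yawdeg 9.45 q7 -1.28 q [ 0.62  0.22 -0.48  1.59  0.1   1.35 -1.28] t 12.8
 shift(tool) [-0.001  -0.3876  0.0059]  rot6 [ 0.02 -0.03 -0.04]
```

Request:
play_rows:
  targets:
    - [0,-0.03,0,0,0,0,50]
    - [0,-0.04,0,0,0,0,50]
    - [0,-0.04,0,0,0,0,50]
    - [0,-0.04,0,0,0,0,50]
    - [0,-0.04,0,0,0,0,50]
    - [0,-0.04,0,0,0,0,50]
    - [0,-0.04,0,0,0,0,50]
    - [0,-0.04,0,0,0,0,50]
    - [0,-0.04,0,0,0,0,50]
    - [0,-0.036,0,0,0,0,50]

```text
t: 13.63
tool_pos: [0.5054, 0.2343, 0.2025]
tool_rot: [0.997, 0.083, -0.002, 0.0]
force: [0.6, 0.4, -2.1]
opening: 0.0571
grasp_force: 43.4
```

Request:
play_rows:
  targets:
    - [0,0,0,0,0,0,50]
    - [0,0,0,0,0,0,50]
    - [0,0,0.02,0,0,0,50]
    - [0,0,0.02,0,0,0,50]
    - [0,0,0,0,0,0,50]
    - [0,0,0,0,0,0,50]

```text
t: 14.13
tool_pos: [0.5067, 0.2301, 0.1626]
tool_rot: [0.997, 0.081, -0.002, 0.001]
force: [-0.4, -0.1, -2.1]
opening: 0.0571
grasp_force: 43.7
```

```bash
python3 -c "
from h import *
plan([.5075,.2335,.075],np.radians(9.7))
ci=camera_info('wrist');im=get_image('wrist');cv2.imwrite('pics/w10.png',im);np.save('w10.npy',ci,allow_pickle=True)
for n,p in(('corner',(.6244,.2961,.06)),('cap++',(.59,.248,.098)),('cross',(.556,.2,.06))):print(n,proj(ci,p))"
```

```text
pos [0.5067 0.2301 0.1626] yawdeg 9.35 q7 -2.0 q [ 0.18  0.22 -0.74  1.71  0.15  1.27 -2.  ] t 14.1333
 shift(tool) [ 0.0017 -0.0033  0.0876]  rot6 [ 0.01  0.04 -0.06]
corner [259.76916312  34.97695433]
cap++ [310.48418403  84.61694121]
cross [359.08253669 137.38049835]
```

View pics/w10.png

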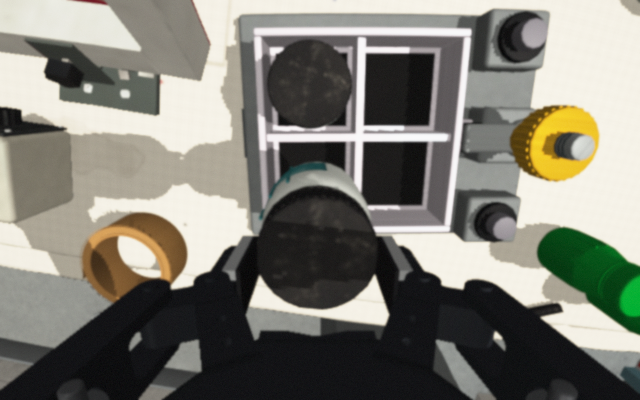

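The first bottle stands in pocket ++ with its cap at (310,84), exactly as predicted. The tray corners are at (255,31) and (469,32), the cross at (361,135), the pins at (526,36) and (497,223), and the stud at (575,146).

```bash
python3 -c "
from fit import *
ci=np.load('w10.npy',allow_pickle=True).item()
fit(ci,[((255,30),(86,127.5,72)),((470,30),(86,-44.5,72)),((361,135),(0,41.5,72)),((451,229),(-86,-44.5,72)),((526,36),(85,-100,67.5)),((497,223),(-85,-100,67.5)),((576,146),(0,-100,136))])
d=ci['extrinsics'];
for z in (.193,.198,.205): print(onplane(ci,319,247,z)[:2],onplane(ci,258,250,z)[:2]-onplane(ci,378,250,z)[:2])
"
```

```text
x,y,yaw,dz [0.564  0.1586 0.1695 0.0096] 9.71
[[0.2, -1.1], [-0.5, 1.6], [-1.5, 0.4], [0.6, 3.9], [1.6, -2.5], [-0.8, -4.6], [0.4, 1.1]]
++ 0.5909 0.2474
+0 0.6049 0.1656
-+ 0.5091 0.2334
-0 0.5231 0.1516
ring 0.5809 0.06
pin0 0.4971 0.0457
pin1 0.6647 0.0744
[0.50837587 0.22902041] [-0.00968717  0.059414  ]
[0.51069729 0.22945019] [-0.00934277  0.05730168]
[0.51394727 0.23005188] [-0.0088606   0.05434443]
```

Request:
play_rows:
  targets:
    - [0.0015,-0.0035,0.02,0,0,0,50]
    - [0,0,0.02,0,0,0,50]
    - [0,0,0.02,0,0,0,50]
    - [0,0,0.015,0,0,0,50]
    - [0,0,0.01,0,0,0,50]
    - [0,0,0.003,0,0,0,50]
    - [0,0,0,0,0,0,50]
    - [0,0,0,0,0,0,50]

```text
t: 14.85
tool_pos: [0.5094, 0.2364, 0.0777]
tool_rot: [0.997, 0.082, 0.001, -0.0]
force: [-0.1, 0.3, -1.9]
opening: 0.0572
grasp_force: 43.8
```

Request:
play_rows:
  targets:
    - [0,0.0015,0.004,0,0,0,50]
    - [0,0,0.003,0,0,0,50]
    - [0,0,0.001,0,0,0,50]
    - [0,0,0.001,0,0,0,50]
    - [0,0,0,0,0,0,50]

```text
t: 15.27
tool_pos: [0.5098, 0.2347, 0.0692]
tool_rot: [0.997, 0.082, 0.001, 0.0]
force: [-1.0, -1.3, 6.8]
opening: 0.0569
grasp_force: 44.8
```

Seated. I'll release, rise, and go to a viewing pose for the pale bottle.

Request:
play_rows:
  targets:
    - [0,0,0,0,0,0,85]
    - [0,0,0,0,0,0,88]
    - [0,0,0,0,0,0,88]
    - [0,0,-0.01,0,0,0,88]
    - [0,0,-0.025,0,0,0,88]
    - [0,0,-0.035,0,0,0,88]
    - [0,0,-0.035,0,0,0,100]
    - [0,0,-0.035,0,0,0,100]
    - [-0.01,0.02,-0.03,0,0,0,100]
    - [-0.01,0.03,-0.01,0,0,0,100]

```text
t: 16.1
tool_pos: [0.4981, 0.1867, 0.2534]
tool_rot: [0.996, 0.086, 0.004, -0.002]
force: [0.4, 0.2, 0.1]
opening: 0.0857
grasp_force: 0.0
```

```bash
python3 -c "
from h import *
plan([.40,-.29,.24],np.radians(9.7))"
```

```text
pos [0.4981 0.1867 0.2534] yawdeg 9.88 q7 -1.85 q [ 0.28  0.08 -0.73  1.65  0.06  1.42 -1.85] t 16.1
 shift(tool) [-0.1786  0.4528  0.0106]  rot6 [-0.03 -0.08  0.03]
```

Request:
play_rows:
  targets:
    - [-0.012,0.036,0,0,0,0,100]
    - [-0.014,0.036,0,0,0,0,100]
    - [-0.014,0.036,0,0,0,0,100]
    - [-0.014,0.036,0,0,0,0,100]
    - [-0.014,0.036,0,0,0,0,100]
    - [-0.014,0.036,0,0,0,0,100]
    - [-0.014,0.036,0,0,0,0,100]
    - [-0.014,0.036,0,0,0,0,100]
    - [-0.014,0.036,0,0,0,0,100]
    - [-0.014,0.036,0,0,0,0,100]

```text
t: 16.93
tool_pos: [0.4198, -0.1972, 0.2486]
tool_rot: [0.997, 0.083, 0.001, 0.0]
force: [1.2, -0.2, 0.2]
opening: 0.0853
grasp_force: 0.0
```

Request:
play_rows:
  targets:
    - [-0.014,0.036,0,0,0,0,100]
    - [-0.014,0.036,0,0,0,0,100]
    - [-0.012,0.02,0.01,0,0,0,100]
    - [0,0,0,0,0,0,100]
    - [0,0,0,0,0,0,100]

```text
t: 17.35
tool_pos: [0.3952, -0.2937, 0.2375]
tool_rot: [0.997, 0.081, -0.0, -0.001]
force: [1.4, 1.4, -0.1]
opening: 0.0857
grasp_force: 0.0
```

Run:
```python
from h import *
plan([.464,-.31,.12],np.radians(9.7))
ci=camera_info('wrist');im=get_image('wrist');cv2.imwrite('pics/w11.png',im);np.save('w11.npy',ci,allow_pickle=True)
u0,v0=proj(ci,[.464,-.31,.098]).astype(int);print(u0,v0)
hsv=cv2.cvtColor(im,cv2.COLOR_BGR2HSV);print(hsv[v0,u0],hsv[v0+5,u0+5])
m=((hsv[...,1]<20)&(hsv[...,2]>210)).astype(np.uint8);m[:, :u0-70]=0;m[:,u0+70:]=0;m[v0+60:]=0;m=cv2.morphologyEx(m,cv2.MORPH_OPEN,np.ones((5,5)))
n,l,st,c=cv2.connectedComponentsWithStats(m)
for k in range(1,n):
    if st[k,4]<300: continue
    ct=max(cv2.findContours((l==k).astype(np.uint8),cv2.RETR_EXTERNAL,cv2.CHAIN_APPROX_NONE)[0],key=len)
    W=np.array([onplane(ci,*p,.098)[:2] for p in ct[:,0]]);q=np.linalg.lstsq(np.c_[2*W,np.ones(len(W))],(W**2).sum(1),rcond=None)[0]
    print(c[k],st[k],q[:2].round(4),2*np.sqrt(q[2]+q[:2]@q[:2]),onplane(ci,*c[k],.098))
```

```text
pos [ 0.3952 -0.2937  0.2375] yawdeg 9.29 q7 -0.82 q [ 0.77 -0.02 -0.18  1.77 -0.    1.4  -0.82] t 17.35
 shift(tool) [0.0653 0.0273 0.1174]  rot6 [-0.01  0.   -0.07]
344 112
[ 30  12 229] [ 33  11 230]
[346.83482143 113.3692602 ] [ 325   91   45   45 1568] [ 0.4631 -0.3127] 0.042323288580205606 [ 0.46347411 -0.31264658  0.098     ]
```

Request:
play_rows:
  targets:
    - [0.022,0.01,0.01,0,0,0,100]
    - [0.022,0.01,0.01,0,0,0,100]
    - [0.0201,0.0098,0.01,0,0,-0.07,100]
    - [0,0,0.03,0,0,0,100]
    - [0,0,0.03,0,0,0,100]
    - [0,0,0.03,0,0,0,100]
    - [0,0,0.025,0,0,0,100]
    - [0,0,0.015,0,0,0,100]
    - [0,0,0.0055,0,0,0,100]
    - [0,0,0,0,0,0,75]

```text
t: 18.23
tool_pos: [0.4644, -0.3098, 0.0714]
tool_rot: [0.996, 0.087, -0.001, -0.001]
force: [-0.7, 0.6, 0.7]
opening: 0.0756
grasp_force: 0.0
```

Request:
play_rows:
  targets:
    - [0,0,0,0,0,0,60]
    - [0,0,0,0,0,0,50]
    - [0,0,0,0,0,0,40]
    - [0,0,0,0,0,0,35]
    - [0,0,0,0,0,0,35]
    - [0,0,0,0,0,0,35]

```text
t: 18.73
tool_pos: [0.4675, -0.3127, 0.0765]
tool_rot: [0.996, 0.086, 0.003, 0.002]
force: [0.4, 2.0, 10.6]
opening: 0.03
grasp_force: 6.8
```

Run:
```python
from h import *
s=get_state();print(s['tool_pos'],s['opening'],s['grasp_force'],s['force'])
ci=camera_info('wrist');im=get_image('wrist');cv2.imwrite('pics/w12.png',im)
hsv=cv2.cvtColor(im,cv2.COLOR_BGR2HSV)
print(''.join('\n'+''.join('P' if (p[1]<20 and p[2]>205) else '#' if p[2]<70 else 'r' if (p[1]>90) else 'g' if p[2]<150 else '.' for p in hsv[v,200:440:4]) for v in range(130,340,6)))
```

```text
[ 0.46750874 -0.31265024  0.07647702] 0.030026097285982444 6.772201443091035 [ 0.4195564   2.01899433 10.6141047 ]

............................................................
............................................................
............................................................
............................................................
............................................................
............................................................
...............ggggggggggggggg..............................
ggggg...gggggggggggggggg#ggggggggg..........................
gggggggggggggggggggggg#ggggggggggggg........................
ggggggggggggggggggggggggggggggggggggg.......................
gggggggggggggggggggggggggggggggggggggg......................
ggggggggggggggggggggggggggggggggggggggg.....................
gggggggggggggggggggggggggggggggggg.ggggg....................
ggggggggggggggggggggggggggggggggggggggggg...................
........gggggggggggggggggggggggg.....ggggr..................
.............ggggggggggggggg..PPPPPPPPP.....................
........
[... 450 characters left out ...]
gggggg####g######g...........
##g......#########g###.ggggggg.......#############......g###
####...gg#############..g..PP....PPPPg#############g...g####
#####################g......PP..PPP...######################
#####################.................######################
#####################.................g#####################
#####################..................#####################
####################g..................#####################
##################g.....................g###################
##################g......................###################
##################g......................###################
##########################gg...gg###########################
```

View pics/w12.png

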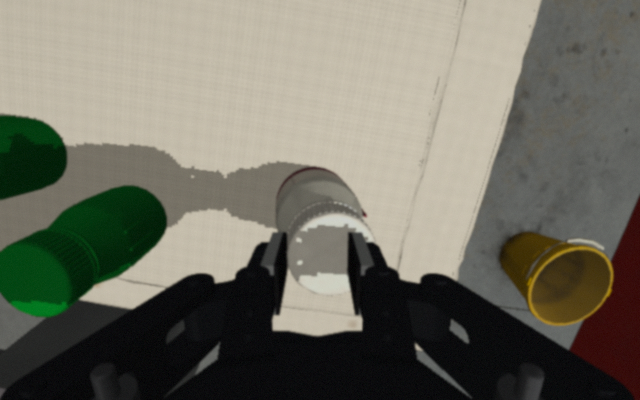

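The fingers at (278,265) and (358,265) lie on top of the pale cap, which is centred at about (331,250), so they're still too high. I'll open, rise, measure again and go deeper.

Request:
play_rows:
  targets:
    - [0,0,-0.01,0,0,0,60]
    - [0,0,-0.02,0,0,0,100]
    - [0,0,-0.03,0,0,0,100]
    - [0,0,-0.02,0,0,0,100]
    - [0,0,0,0,0,0,100]
    - [0,0,0,0,0,0,100]
    - [0,0,0,0,0,0,100]

```text
t: 19.37
tool_pos: [0.4638, -0.3119, 0.1523]
tool_rot: [0.996, 0.086, -0.0, 0.0]
force: [0.1, 0.7, -0.9]
opening: 0.0851
grasp_force: 0.0
```

```bash
cat >> h.py <<'E'
def pale(zs=(.098,)):
    ci=camera_info('wrist');im=get_image('wrist');hsv=cv2.cvtColor(im,cv2.COLOR_BGR2HSV)
    m=((hsv[...,1]<20)&(hsv[...,2]>205)).astype(np.uint8);m[:, :240]=0;m[:,400:]=0;m[320:]=0;m=cv2.morphologyEx(m,cv2.MORPH_OPEN,np.ones((3,3)))
    n,l,st,c=cv2.connectedComponentsWithStats(m)
    for k in range(1,n):
        if st[k,4]<500: continue
        ct=cv2.convexHull(max(cv2.findContours((l==k).astype(np.uint8),cv2.RETR_EXTERNAL,cv2.CHAIN_APPROX_NONE)[0],key=len))
        print('px',cv2.minEnclosingCircle(ct),st[k])
        for z in zs:
            W=np.array([onplane(ci,*p,z)[:2] for p in ct[:,0]]);q=np.linalg.lstsq(np.c_[2*W,np.ones(len(W))],(W**2).sum(1),rcond=None)[0]
            print(z,q[:2].round(4),2*np.sqrt(q[2]+q[:2]@q[:2]))
E
python3 -c "
from h import *
plan([.464,-.3127,.05],np.radians(9.7))
pale((.098,.09,.08))"
```

```text
pos [ 0.4638 -0.3119  0.1523] yawdeg 9.87 q7 -0.88 q [ 0.73  0.17 -0.21  1.74  0.04  1.24 -0.88] t 19.3667
 shift(tool) [0.     0.0007 0.1023]  rot6 [0.   0.   0.03]
```

Run:
```python
from h import *
ci=camera_info('wrist');im=get_image('wrist');cv2.imwrite('pics/w13.png',im);print(proj(ci,[.464,-.313,.098]))
hsv=cv2.cvtColor(im,cv2.COLOR_BGR2HSV)
print(''.join('\n%d '%v+''.join('#' if p[2]<70 else 'C' if p[1]<16 else 'r' if (p[1]>90) else 'g' if p[2]<150 else '.' for p in hsv[v,240:420:3]) for v in range(120,270,5)))
print(hsv[200,320],hsv[200,340],hsv[180,320])
```

```text
[318.19040554 201.0611343 ]

120 ............................................................
125 ............................................................
130 ............................................................
135 ............................................................
140 ............................................................
145 ............................................................
150 ............gggggggggggggggg................................
155 ...gggggggggggggggggggggggggggg.............................
160 ggggggggggggggggggggggggggggggggg...........................
165 gggggggggggggggggggggggggggggggggg..........................
170 ggggggggggggggggggggggggggggggggggg.........................
175 gggggggggggggggggggggggggggggCggggg.........................
180 gggggggggggggggggggggg........gggggg........................
185 gggggggggggggggggggg.......C.C..ggggg.......................
190 ..gggggggggggggggggggggg..........gg........................
195 ..........ggggggggggggggg......C...g........................
200 ...............gggggggggg..
[... 220 characters left out ...]
........
220 ............................................................
225 ............................................................
230 ............................................................
235 ............................................................
240 ............................................................
245 .........................................................g##
250 .........................................................###
255 .........................................................###
260 .........................................................###
265 ........................................................g###
[ 28  19 205] [ 34  18 204] [ 28  17 197]
```

Run:
```python
from h import *
im=cv2.imread('pics/w13.png');ci=camera_info('wrist');hsv=cv2.cvtColor(cv2.GaussianBlur(im,(5,5),0),cv2.COLOR_BGR2HSV)
m=(hsv[...,1]<23).astype(np.uint8);m[:150]=0;m[245:]=0;m[:,:250]=0;m[:,400:]=0
m=cv2.morphologyEx(m,cv2.MORPH_OPEN,np.ones((3,3)))
n,l,st,c=cv2.connectedComponentsWithStats(m);print(st[1:][st[1:,4]>60].tolist())
print(''.join('\n%d '%v+''.join(str(x) if x else '.' for x in m[v,264:384:2]) for v in range(160,245,4)))
```

```text
[[298, 179, 47, 53, 1526]]

160 ............................................................
164 ............................................................
168 ............................................................
172 ............................................................
176 ................................111.........................
180 ......................1111111111............................
184 ....................111111111111111.........................
188 ......................111111111111111.......................
192 ........................11111111111111......................
196 .........................111111111111111....................
200 ..........................11111111111111....................
204 ...........................11111111111111...................
208 ..........................111111111111111...................
212 ..........................11111111111.......................
216 .......................111111111111111......................
220 ...................1111111111111111111......................
224 .................1111111111111111...1.......................
228 .................11111111111111111..........................
232 ............................................................
236 ............................................................
240 ............................................................
244 ............................................................
```

The cap is at about (315,202), centred under the tool. I'll descend to TCP z of about 0.055.

Request:
play_rows:
  targets:
    - [0,-0.001,0.02,0,0,0,100]
    - [0,0,0.02,0,0,0,100]
    - [0,0,0.02,0,0,0,100]
    - [0,0,0.02,0,0,0,100]
    - [0,0,0.01,0,0,0,100]
    - [0,0,0.007,0,0,0,100]
    - [0,0,0,0,0,0,80]
    - [0,0,0,0,0,0,70]
    - [0,0,0,0,0,0,60]
    - [0,0,0,0,0,0,60]

```text
t: 20.3
tool_pos: [0.4648, -0.3115, 0.0564]
tool_rot: [0.996, 0.086, 0.001, 0.001]
force: [-0.2, -0.1, -0.5]
opening: 0.0515
grasp_force: 0.0
```

Request:
play_rows:
  targets:
    - [0,0,0,0,0,0,45]
    - [0,0,0,0,0,0,40]
    - [0,0,0,0,0,0,40]
    - [0,0,0,0,0,0,40]
    - [0,0,0,0,0,0,40]

```text
t: 20.72
tool_pos: [0.4649, -0.3113, 0.0565]
tool_rot: [0.996, 0.086, 0.001, 0.001]
force: [-0.1, 0.9, 6.0]
opening: 0.0449
grasp_force: 40.9
```

Request:
play_rows:
  targets:
    - [0,0,-0.01,0,0,0,40]
    - [0,0,-0.02,0,0,0,40]
    - [0,0,-0.025,0,0,0,40]
    - [0,0,-0.025,0,0,0,40]
    - [0,0,-0.025,0,0,0,40]
    - [0,0,-0.025,0,0,0,40]
    - [0,0,-0.025,0,0,0,40]
    - [0,0,-0.005,0,0,0,40]
    - [0,0,0,0,0,0,40]

```text
t: 21.47
tool_pos: [0.4646, -0.3114, 0.2166]
tool_rot: [0.996, 0.086, 0.001, 0.001]
force: [-0.3, 0.3, -3.9]
opening: 0.0446
grasp_force: 42.1
```

```bash
python3 -c "
from h import *
plan([.5225,.1518,.21],np.radians(9.7))"
```

```text
pos [ 0.4646 -0.3114  0.2166] yawdeg 9.87 q7 -0.88 q [ 0.73  0.13 -0.21  1.66  0.03  1.36 -0.88] t 21.4667
 shift(tool) [ 0.1365 -0.4465  0.0058]  rot6 [ 0.02 -0.02  0.03]
```

Request:
play_rows:
  targets:
    - [0.008,-0.022,0,0,0,0,40]
    - [0.0114,-0.0376,0,0,0,0,40]
    - [0.0114,-0.0376,0,0,0,0,40]
    - [0.0114,-0.0376,0,0,0,0,40]
    - [0.0114,-0.0376,0,0,0,0,40]
    - [0.0114,-0.0376,0,0,0,0,40]
    - [0.0114,-0.0376,0,0,0,0,40]
    - [0.0114,-0.0376,0,0,0,0,40]
    - [0.0114,-0.0376,0,0,0,0,40]
    - [0.0114,-0.0376,0,0,0,0,40]

```text
t: 22.3
tool_pos: [0.5093, 0.0646, 0.2125]
tool_rot: [0.996, 0.086, -0.002, 0.0]
force: [1.5, -1.1, -4.3]
opening: 0.0444
grasp_force: 42.1
```

Request:
play_rows:
  targets:
    - [0.0114,-0.0376,0,0,0,0,40]
    - [0.0114,-0.0376,0,0,0,0,40]
    - [0.0035,-0.011,0,0,0,0,40]
    - [0,0,0,0,0,0,40]
    - [0,0,0.02,0,0,0,40]
    - [0,0,0,0,0,0,40]
    - [0,0,0,0,0,0,40]

```text
t: 22.88
tool_pos: [0.5203, 0.1508, 0.1923]
tool_rot: [0.996, 0.086, -0.003, 0.001]
force: [1.8, -0.1, -4.4]
opening: 0.0444
grasp_force: 42.3
```

```bash
python3 -c "
from h import *
plan([.5225,.1518,.085],np.radians(9.7));print(get_state()['opening'],get_state()['grasp_force'])
ci=camera_info('wrist');im=get_image('wrist');cv2.imwrite('pics/w14.png',im);np.save('w14.npy',ci,allow_pickle=True)
for u,v in [proj(ci,(.5905,.248,.1)),proj(ci,(.5085,.2335,.1))]:
  u,v=int(u),int(v);print(u,v);circ(im,ci,u,v,.1)
b=np.array([onplane(ci,u,v,.11) for u,v in ((0,0),)])
"
```

```text
pos [0.5203 0.1508 0.1923] yawdeg 9.81 q7 -1.8 q [ 0.24  0.14 -0.63  1.71  0.09  1.32 -1.8 ] t 22.8833
 shift(tool) [ 0.003  -0.0006  0.1073]  rot6 [0.01 0.06 0.02]
0.04435139573807519 42.34118700027466
213 86
circ [0.5894 0.249 ] d 0.0616 [ 175   48   77   77 4692]
222 185
circ [0.5101 0.2346] d 0.0626 [ 186  149   72   68 3893]
```

Request:
play_rows:
  targets:
    - [0.003,-0.0005,0.02,0,0,0,40]
    - [0,0,0.02,0,0,0,40]
    - [0,0,0.02,0,0,0,40]
    - [0,0,0.02,0,0,0,40]
    - [0,0,0.015,0,0,0,40]
    - [0,0,0.01,0,0,0,40]
    - [0,0,0.004,0,0,0,40]
    - [0,0,0,0,0,0,40]

```text
t: 23.6
tool_pos: [0.5248, 0.153, 0.0857]
tool_rot: [0.996, 0.086, -0.001, 0.0]
force: [-0.7, 0.4, -3.9]
opening: 0.0444
grasp_force: 42.6
```

Request:
play_rows:
  targets:
    - [0,0,0.003,0,0,0,40]
    - [0,0,0.001,0,0,0,40]
    - [0,0,0.001,0,0,0,40]
    - [0,0,0,0,0,0,40]

```text
t: 23.93
tool_pos: [0.5254, 0.1536, 0.0815]
tool_rot: [0.996, 0.086, 0.0, 0.0]
force: [0.7, 0.7, -3.5]
opening: 0.0446
grasp_force: 42.6
```

Request:
play_rows:
  targets:
    - [0,0,0.001,0,0,0,40]
    - [0,0,0.001,0,0,0,40]
    - [0,0,0.001,0,0,0,40]
    - [0,0,0,0,0,0,40]

```text
t: 24.27
tool_pos: [0.5255, 0.1537, 0.0786]
tool_rot: [0.996, 0.086, 0.001, 0.0]
force: [0.3, 0.5, -0.3]
opening: 0.0446
grasp_force: 42.8
```

Request:
play_rows:
  targets:
    - [0,0,0.0005,0,0,0,40]
    - [0,0,0,0,0,0,65]
    - [0,0,0,0,0,0,68]
    - [0,0,0,0,0,0,68]
    - [0,0,-0.01,0,0,0,68]
    - [0,0,-0.025,0,0,0,68]
    - [0,0,-0.035,0,0,0,68]
    - [0,0,-0.035,0,0,0,68]
    - [0,0,-0.035,0,0,0,85]
    - [0,0,0,0,0,0,100]

```text
t: 25.1
tool_pos: [0.529, 0.1553, 0.2261]
tool_rot: [0.996, 0.086, 0.006, -0.001]
force: [0.8, -0.3, 1.2]
opening: 0.0797
grasp_force: 0.0
```

Run:
```python
from h import *
plan([.58,.0605,.2],np.radians(9.7))
for n in('top','side'):
    im=get_image(n);cv2.imwrite(f'pics/{n}2.png',im)
# is pale cap upright in the pocket? wrist view
ci=camera_info('wrist');im=get_image('wrist');hsv=cv2.cvtColor(im,cv2.COLOR_BGR2HSV);cv2.imwrite('pics/w15.png',im)
u,v=proj(ci,[.5225,.152,.12]);print(u,v)
u,v=int(u),int(v);print(''.join('\n%d '%y+''.join('#' if p[2]<70 else 'C' if p[1]<23 and p[2]>150 else '.' for p in hsv[y,u-60:u+60:2]) for y in range(v-50,v+60,5)))
```

```text
pos [0.529  0.1553 0.2261] yawdeg 9.89 q7 -1.79 q [ 0.24  0.13 -0.63  1.66  0.08  1.37 -1.79] t 25.1
 shift(tool) [0.0337 0.1022 0.0265]  rot6 [-0.   -0.12  0.03]
317.8547262497104 191.51566301574553

141 CCCCCCCCCCCCCCCCCCCCCCCCCCCCCCCCCCCCCCCCCCCCCCCC.CCC........
146 .########.CCC.CC.###########################.....CCC........
151 ....#####.CCC....######.............########.....CCC........
156 ......###.CCC....###...................#####.....CCC........
161 CCC.....##.......#.......................###.....CCC........
166 #.CCC..###.......#................CC......##.....CCC........
171 ###CC..###................CCCCCCCCCC..C....#.....CCC........
176 ####...###............CCCCCCCCCCCCCCCC..C........CCC........
181 ####...###..........CCCCCCCCCCCCCCCCCCCCCC......CCCC........
186 ####...###.........CCCCCCCCCCCCCCCCCCCCCCC......CCC.........
191 ####..####.....C..CCCCCCCCCCCCCCCCCCCCCCCCC.....CCC.......##
196 ###..#####.CC..CCC.CCCCCCCCCCCCCCCCCCCCCCC......CCC........#
201 #.........CCCC.CCCCCCCCCCCCCCCCCCCCCCCCCCCC.....CCC.......##
206 ..........CCCC.......CCCCCCCCCCCCCCCCCCCC.......CCC.......##
211 ..........CCCC.......CCCCCCCCCCCCCCCCCC.........CCC..#....##
216 CCCCCCCCCCCCCCCCCCCCCCCCCCCCCCCCCCCCCCCCCCCCCCCCCCC.......##
221 ..........................................................##
226 ............................................................
231 ............................................................
236 ............................................................
241 ............................................................
246 ............................................................
```

The pale cap is upright in pocket -0, so all three bottles are loaded. Now I'll go above the ring and unwind the wrist counter-clockwise, which should raise q7.

Request:
play_rows:
  targets:
    - [0.0113,0.034,0,0,0,0,100]
    - [0.0113,0.034,0,0,0,0,100]
    - [0.0111,0.034,0,0,0,0,100]
    - [0,0,0,0,0,0,100]
    - [0,0,0,0,0,-1,100]
    - [0,0,0,0,0,-1,100]
    - [0,0,0,0,0,-1,100]
    - [0,0,0,0,0,-1,100]
    - [0,0,0,0,0,-1,100]
    - [0,0,0,0,0,-1,100]

```text
t: 26.08
tool_pos: [0.5745, 0.0588, 0.2157]
tool_rot: [0.92, 0.392, -0.002, -0.001]
force: [-1.2, 1.3, -0.3]
opening: 0.0854
grasp_force: 0.0
```

Run:
```python
from h import *
plan([.58,.0605,.2],np.radians(9.7))
ci=camera_info('wrist');im=get_image('wrist');cv2.imwrite('pics/w16.png',im);hsv=cv2.cvtColor(im,cv2.COLOR_BGR2HSV)
m=((hsv[...,0]>10)&(hsv[...,0]<32)&(hsv[...,1]>140)&(hsv[...,2]>90)).astype(np.uint8);n,l,st,c=cv2.connectedComponentsWithStats(m)
for k in range(1,n):
    if st[k,4]>500:
        ct=cv2.convexHull(max(cv2.findContours((l==k).astype(np.uint8),cv2.RETR_EXTERNAL,cv2.CHAIN_APPROX_NONE)[0],key=len))
        (u,v),r=cv2.minEnclosingCircle(ct);W=np.array([onplane(ci,*p,.108)[:2] for p in ct[:,0]]);q=np.linalg.lstsq(np.c_[2*W,np.ones(len(W))],(W**2).sum(1),rcond=None)[0]
        print((u,v),r,st[k],q[:2],2*np.sqrt(q[2]+q[:2]@q[:2]))
```

```text
pos [0.5745 0.0588 0.2157] yawdeg 46.18 q7 -1.01 q [ 0.39  0.21 -0.62  1.6   0.12  1.38 -1.01] t 26.0833
 shift(tool) [0.005  0.0028 0.0156]  rot6 [-0.02  0.03  6.08]
(319.0759582519531, 179.01266479492188) 30.414005279541016 [ 289  149   61   61 2356] [0.57904848 0.06047955] 0.05641305957913499
(550.5, 268.5) 53.16493606567383 [ 504  233   96   79 3089] [ 0.6898918  -0.18192492] 0.11550331477280108
```

The ring is at (0.579, 0.0605), and q7 rises with counter-clockwise turns as expected. I'll keep unwinding.

Request:
play_rows:
  targets:
    - [0,0,0,0,0,-1.15,100]
    - [0,0,0,0,0,-1.15,100]
    - [0,0,0,0,0,-1.15,100]
    - [0,0,0,0,0,-1.15,100]
    - [0,0,0,0,0,-1.15,100]
    - [0,0,0,0,0,-1.15,100]
    - [0,0,0,0,0,-1.15,100]
    - [0,0,0,0,0,-1.15,100]
    - [0,0,0,0,0,-1.15,100]
    - [0,0,0,0,0,-1.15,100]

```text
t: 26.97
tool_pos: [0.5748, 0.0588, 0.2161]
tool_rot: [0.537, 0.844, -0.001, -0.001]
force: [0.8, -0.0, -0.1]
opening: 0.0855
grasp_force: 0.0
```

Request:
play_rows:
  targets:
    - [0,0,0,0,0,-1.15,100]
    - [0,0,0,0,0,-1.15,100]
    - [0,0,0,0,0,-1.15,100]
    - [0,0,0,0,0,-1.15,100]
    - [0,0,0,0,0,-1.15,100]
    - [0,0,0,0,0,-1.15,100]
    - [0,0,0,0,0,-1.15,100]
    - [0,0,0,0,0,-1.15,100]
    - [0,0,0,0,0,-1.15,100]
    - [0,0,0,0,0,-1.15,100]

```text
t: 27.8
tool_pos: [0.5748, 0.0588, 0.2161]
tool_rot: [-0.036, 0.999, 0.0, -0.001]
force: [-0.5, 0.0, -0.4]
opening: 0.0853
grasp_force: 0.0
```

Request:
play_rows:
  targets:
    - [0,0,0,0,0,-1.15,100]
    - [0,0,0,0,0,-1.15,100]
    - [0,0,0,0,0,-1.15,100]
    - [0,0,0,0,0,-1.15,100]
    - [0,0,0,0,0,-1.15,100]
    - [0,0,0,0,0,-1.15,100]
    - [0,0,0,0,0,-1.15,100]
    - [0,0,0,0,0,0,100]
    - [0,0,0,0,0,0,100]

```text
t: 28.55
tool_pos: [0.5751, 0.0588, 0.2166]
tool_rot: [-0.438, 0.899, 0.001, -0.001]
force: [-0.8, 0.3, 0.1]
opening: 0.0853
grasp_force: 0.0
```

```bash
python3 -c "
from h import *
plan([.5793,.0605,.056])"
```

```text
pos [0.5751 0.0588 0.2166] yawdeg -128.09 q7 2.12 q [ 0.73  0.32 -1.06  1.58  0.28  1.41  2.12] t 28.55
 shift(tool) [-0.0041 -0.0025  0.1605]  rot6 [ 0.02 -0.01 -0.  ]
```

Request:
play_rows:
  targets:
    - [-0.0041,-0.0025,0.02,0,0,0,100]
    - [0,0,0.03,0,0,0,100]
    - [0,0,0.03,0,0,0,100]
    - [0,0,0.03,0,0,0,100]
    - [0,0,0.02,0,0,0,100]
    - [0,0,0.015,0,0,0,100]
    - [0,0,0.01,0,0,0,100]
    - [0,0,0.005,0,0,0,100]
    - [0,0,0,0,0,0,100]

```text
t: 29.3
tool_pos: [0.58, 0.0606, 0.0571]
tool_rot: [-0.439, 0.898, 0.0, -0.0]
force: [0.1, -0.5, -0.1]
opening: 0.0852
grasp_force: 0.0
```

Request:
play_rows:
  targets:
    - [0,0,0,0,0,0,75]
    - [0,0,0,0,0,0,65]
    - [0,0,0,0,0,0,50]
    - [0,0,0,0,0,0,45]
    - [0,0,0,0,0,0,45]
    - [0,0,0,0,0,0,45]

```text
t: 29.8
tool_pos: [0.5804, 0.0614, 0.0592]
tool_rot: [-0.44, 0.898, -0.0, 0.0]
force: [-3.1, 0.7, 5.5]
opening: 0.0529
grasp_force: 41.3
```

The rim is gripped. Now I'll screw it clockwise, sinking about 0.15 mm a row.

Request:
play_rows:
  targets:
    - [0,0,0.0001,0,0,0.6,45]
    - [0,0,0.00015,0,0,1.15,45]
    - [0,0,0.00015,0,0,1.15,45]
    - [0,0,0.00015,0,0,1.15,45]
    - [0,0,0.00015,0,0,1.15,45]
    - [0,0,0.00015,0,0,1.15,45]
    - [0,0,0.00015,0,0,1.15,45]
    - [0,0,0.00015,0,0,1.15,45]
    - [0,0,0.00015,0,0,1.15,45]
    - [0,0,0.00015,0,0,1.15,45]

```text
t: 30.63
tool_pos: [0.5801, 0.0615, 0.0577]
tool_rot: [0.12, 0.993, -0.0, 0.0]
force: [-3.8, 0.3, 4.4]
opening: 0.0529
grasp_force: 41.3
```

```bash
python3 -c "
from h import *
plan([.5793,.0605,.056]);print(get_state()['torque'])
ci=camera_info('wrist');cv2.imwrite('pics/w17.png',get_image('wrist'))"
```

```text
pos [0.5801 0.0615 0.0577] yawdeg 166.2 q7 0.96 q [ 0.48  0.39 -0.75  1.77  0.3   1.1   0.96] t 30.6333
 shift(tool) [ 0.0006 -0.0012  0.0017]  rot6 [0. 0. 0.]
[0.00646173 0.7421906  0.16835749]
```

Request:
play_rows:
  targets:
    - [0,0,0.00015,0,0,1.15,45]
    - [0,0,0.00015,0,0,1.15,45]
    - [0,0,0.00015,0,0,1.15,45]
    - [0,0,0.00015,0,0,1.15,45]
    - [0,0,0.00015,0,0,1.15,45]
    - [0,0,0.00015,0,0,1.15,45]
    - [0,0,0.00015,0,0,1.15,45]
    - [0,0,0.00015,0,0,1.15,45]
    - [0,0,0.00015,0,0,1.15,45]
    - [0,0,0.00015,0,0,1.15,45]

```text
t: 31.52
tool_pos: [0.5801, 0.062, 0.0561]
tool_rot: [0.66, 0.751, 0.0, -0.0]
force: [-2.9, 2.2, 6.0]
opening: 0.0531
grasp_force: 41.4
```

Request:
play_rows:
  targets:
    - [0,0,0.00015,0,0,1.15,45]
    - [0,0,0.00015,0,0,1.15,45]
    - [0,0,0.00015,0,0,1.15,45]
    - [0,0,0.00015,0,0,1.15,45]
    - [0,0,0.00015,0,0,1.15,45]
    - [0,0,0.00015,0,0,1.15,45]
    - [0,0,0.00015,0,0,1.15,45]
    - [0,0,0.00015,0,0,1.15,45]
    - [0,0,0.00015,0,0,1.15,45]
    - [0,0,0.00015,0,0,1.15,45]

```text
t: 32.35
tool_pos: [0.5806, 0.0621, 0.0546]
tool_rot: [0.97, 0.245, 0.001, -0.001]
force: [-2.7, 1.0, 4.1]
opening: 0.0535
grasp_force: 41.3
```

```bash
python3 -c "
from h import *
plan([.5793,.0605,.056]);print(get_state()['torque'])"
```

```text
pos [0.5806 0.0621 0.0546] yawdeg 28.35 q7 -1.32 q [ 0.16  0.32 -0.36  1.78  0.13  1.06 -1.32] t 32.35
 shift(tool) [-0.0019  0.0008 -0.0014]  rot6 [-0.01 -0.02  0.  ]
[0.54052601 0.6760139  0.0836125 ]
```

Request:
play_rows:
  targets:
    - [0,0,0.00015,0,0,1.15,45]
    - [0,0,0.00015,0,0,1.15,45]
    - [0,0,0.00015,0,0,1.15,45]
    - [0,0,0.00015,0,0,1.15,45]
    - [0,0,0.00015,0,0,1.15,45]
    - [0,0,0.00015,0,0,1.15,45]
    - [0,0,0.00015,0,0,1.15,45]
    - [0,0,0.00015,0,0,1.15,45]
    - [0,0,0.00015,0,0,1.15,45]
    - [0,0,0.0001,0,0,0.5,45]

```text
t: 33.18
tool_pos: [0.5809, 0.0617, 0.0532]
tool_rot: [0.949, -0.315, 0.001, -0.001]
force: [-2.5, 0.4, 5.0]
opening: 0.0528
grasp_force: 41.4
```

```bash
python3 -c "
from h import *
plan([.5793,.0605,.056]);print(get_state()['torque'])"
```

```text
pos [0.5809 0.0617 0.0532] yawdeg -36.74 q7 -2.41 q [ 0.02  0.31 -0.2   1.78  0.07  1.06 -2.41] t 33.1833
 shift(tool) [-0.0005  0.0019 -0.0028]  rot6 [-0.02 -0.01  0.  ]
[0.349393   0.42923474 0.11848841]
```

Request:
play_rows:
  targets:
    - [0,0,0,0,0,0,80]
    - [0,0,0,0,0,0,100]
    - [0,0,0,0,0,0,100]
    - [0,0,0,0,0,0,100]
    - [0,0,0,0,0,-1.15,100]
    - [0,0,0,0,0,-1.15,100]
    - [0,0,0,0,0,-1.15,100]
    - [0,0,0,0,0,-1.15,100]
    - [0,0,0,0,0,-1.15,100]
    - [0,0,0,0,0,-1.15,100]

```text
t: 34.02
tool_pos: [0.5803, 0.0603, 0.0516]
tool_rot: [0.999, 0.045, -0.0, 0.0]
force: [0.6, -0.5, 0.5]
opening: 0.0853
grasp_force: 0.0
```

Request:
play_rows:
  targets:
    - [0,0,0,0,0,-1.15,100]
    - [0,0,0,0,0,-1.15,100]
    - [0,0,0,0,0,-1.15,100]
    - [0,0,0,0,0,-1.15,100]
    - [0,0,0,0,0,-1.15,100]
    - [0,0,0,0,0,-1.15,100]
    - [0,0,0,0,0,-1.15,100]
    - [0,0,0,0,0,-1.15,100]
    - [0,0,0,0,0,-1.15,100]
    - [0,0,0,0,0,-1.15,100]

```text
t: 34.85
tool_pos: [0.5803, 0.0603, 0.0516]
tool_rot: [0.798, 0.603, -0.0, 0.0]
force: [-0.2, 1.0, 0.6]
opening: 0.0853
grasp_force: 0.0
```

Request:
play_rows:
  targets:
    - [0,0,0,0,0,-1.15,100]
    - [0,0,0,0,0,-1.15,100]
    - [0,0,0,0,0,-1.15,100]
    - [0,0,0,0,0,-1.15,100]
    - [0,0,0,0,0,-1.15,100]
    - [0,0,0,0,0,-1.15,100]
    - [0,0,0,0,0,-1.15,100]
    - [0,0,0,0,0,-1.15,100]
    - [0,0,0,0,0,-1.15,100]
    - [0,0,0,0,0,-1.15,100]

```text
t: 35.68
tool_pos: [0.5803, 0.0602, 0.0516]
tool_rot: [0.316, 0.949, -0.0, -0.0]
force: [-0.2, -0.2, -0.7]
opening: 0.0851
grasp_force: 0.0
```

Request:
play_rows:
  targets:
    - [0,0,0,0,0,-1.15,100]
    - [0,0,0,0,0,-1.15,100]
    - [0,0,0,0,0,-1.15,100]
    - [0,0,0,0,0,-1.15,100]
    - [0,0,0,0,0,-1.15,100]
    - [0,0,0,0,0,-1.15,100]
    - [0,0,0,0,0,-1.15,100]
    - [0,0,0,0,0,-1.15,100]
    - [0,0,0,0,0,-1.15,100]
    - [0,0,0,0,0,-1.15,100]

```text
t: 36.52
tool_pos: [0.5803, 0.0601, 0.0516]
tool_rot: [-0.277, 0.961, -0.0, 0.0]
force: [0.6, -0.1, -0.1]
opening: 0.0853
grasp_force: 0.0
```

```bash
python3 -c "
from h import *
plan([.5803,.0612,.0532]);print(get_state()['torque'])"
```

```text
pos [0.5803 0.0601 0.0516] yawdeg -147.85 q7 1.69 q [ 0.59  0.45 -0.9   1.77  0.39  1.11  1.69] t 36.5167
 shift(tool) [-0.0005  0.0009 -0.0016]  rot6 [-0.  0. -0.]
[ 0.04489215 -0.01817016  0.00697814]
```

Request:
play_rows:
  targets:
    - [0,0,0,0,0,-1.15,100]
    - [0,0,0,0,0,-1.15,100]
    - [0,0,0,0,0,-1.15,100]
    - [0,0,0,0,0,-1.15,100]
    - [0,0,0,0,0,-1.15,100]
    - [0,0,0,0,0,0,75]
    - [0,0,0,0,0,0,55]
    - [0,0,0,0,0,0,45]
    - [0,0,0,0,0,0,45]
    - [0,0,0,0,0,0,45]

```text
t: 37.35
tool_pos: [0.5799, 0.0604, 0.0519]
tool_rot: [-0.546, 0.838, -0.0, -0.0]
force: [-2.7, -0.7, 3.3]
opening: 0.0529
grasp_force: 41.7
```

Request:
play_rows:
  targets:
    - [0,0,0.0001,0,0,0.6,45]
    - [0,0,0.00015,0,0,1.15,45]
    - [0,0,0.00015,0,0,1.15,45]
    - [0,0,0.00015,0,0,1.15,45]
    - [0,0,0.00015,0,0,1.15,45]
    - [0,0,0.00015,0,0,1.15,45]
    - [0,0,0.00015,0,0,1.15,45]
    - [0,0,0.00015,0,0,1.15,45]
    - [0,0,0.00015,0,0,1.15,45]
    - [0,0,0.00015,0,0,1.15,45]

```text
t: 38.18
tool_pos: [0.5791, 0.0615, 0.0504]
tool_rot: [-0.002, 1.0, 0.0, -0.001]
force: [-4.5, 0.7, 2.8]
opening: 0.053
grasp_force: 41.8
```

Request:
play_rows:
  targets:
    - [0,0,0.00015,0,0,1.15,45]
    - [0,0,0.00015,0,0,1.15,45]
    - [0,0,0.00015,0,0,1.15,45]
    - [0,0,0.00015,0,0,1.15,45]
    - [0,0,0.00015,0,0,1.15,45]
    - [0,0,0.00015,0,0,1.15,45]
    - [0,0,0.00015,0,0,1.15,45]
    - [0,0,0.00015,0,0,1.15,45]
    - [0,0,0.00015,0,0,1.15,45]
    - [0,0,0.00015,0,0,1.15,45]

```text
t: 39.02
tool_pos: [0.5797, 0.0629, 0.0489]
tool_rot: [0.564, 0.826, 0.001, -0.001]
force: [-1.0, 3.3, 1.7]
opening: 0.0529
grasp_force: 41.6
```

```bash
python3 -c "
from h import *
plan([.5803,.0612,.0532]);print(get_state()['torque'])"
```

```text
pos [0.5797 0.0629 0.0489] yawdeg 111.32 q7 0.05 q [ 0.33  0.36 -0.58  1.78  0.22  1.07  0.05] t 39.0167
 shift(tool) [-0.0018 -0.0001 -0.0043]  rot6 [ 0.   -0.02 -0.  ]
[0.56458949 0.41390097 0.13962226]
```

Request:
play_rows:
  targets:
    - [0,0,0.00015,0,0,1.15,45]
    - [0,0,0.00015,0,0,1.15,45]
    - [0,0,0.00015,0,0,1.15,45]
    - [0,0,0.00015,0,0,1.15,45]
    - [0,0,0.00015,0,0,1.15,45]
    - [0,0,0.00015,0,0,1.15,45]
    - [0,0,0.00015,0,0,1.15,45]
    - [0,0,0.00015,0,0,1.15,45]
    - [0,0,0.00015,0,0,1.15,45]
    - [0,0,0.00015,0,0,1.15,45]

```text
t: 39.85
tool_pos: [0.5813, 0.0627, 0.0474]
tool_rot: [0.933, 0.361, 0.002, -0.001]
force: [2.7, 2.6, -2.4]
opening: 0.0529
grasp_force: 42.1
```

Request:
play_rows:
  targets:
    - [0,0,0.00015,0,0,1.15,45]
    - [0,0,0.00015,0,0,1.15,45]
    - [0,0,0.00015,0,0,1.15,45]
    - [0,0,0.00015,0,0,1.15,45]
    - [0,0,0.00015,0,0,1.15,45]

```text
t: 40.27
tool_pos: [0.5817, 0.062, 0.0467]
tool_rot: [0.998, 0.068, 0.002, -0.001]
force: [3.5, 1.8, -3.1]
opening: 0.0531
grasp_force: 42.2
```

```bash
python3 -c "
from h import *
plan([.5803,.0612,.0532]);print(get_state()['torque'])"
```

```text
pos [0.5817 0.062  0.0467] yawdeg 7.78 q7 -1.67 q [ 0.1   0.32 -0.29  1.79  0.1   1.04 -1.67] t 40.2667
 shift(tool) [-0.0015  0.0006 -0.0065]  rot6 [-0.01 -0.04  0.  ]
[ 0.4529825  -0.63155003  0.12955691]
```

Request:
play_rows:
  targets:
    - [0,0,0.00015,0,0,1,45]
    - [0,0,0.00015,0,0,1,45]
    - [0,0,0.00015,0,0,1,45]
    - [0,0,0.00015,0,0,1,45]

```text
t: 40.6
tool_pos: [0.5817, 0.0614, 0.0461]
tool_rot: [0.99, -0.141, 0.002, -0.001]
force: [2.2, 1.2, -1.5]
opening: 0.053
grasp_force: 42.2
```

```bash
python3 -c "
from h import *
plan([.5803,.0612,.0532]);print(get_state()['torque'])"
```

```text
pos [0.5817 0.0614 0.0461] yawdeg -16.2 q7 -2.07 q [ 0.05  0.32 -0.23  1.79  0.08  1.04 -2.07] t 40.6
 shift(tool) [-0.0013  0.0006 -0.0071]  rot6 [-0.02 -0.03  0.  ]
[ 0.32642767 -0.57202427  0.11868928]
```

Request:
play_rows:
  targets:
    - [0,0,0.00015,0,0,1,45]
    - [0,0,0.00015,0,0,1,45]
    - [0,0,0.00015,0,0,1,45]

```text
t: 40.85
tool_pos: [0.5809, 0.0614, 0.0459]
tool_rot: [0.956, -0.292, 0.001, 0.0]
force: [-0.1, -0.2, 2.1]
opening: 0.0534
grasp_force: 42.6
```

```bash
python3 -c "
from h import *
plan([.5803,.0612,.0532]);print(get_state()['torque'])"
```

```text
pos [0.5809 0.0614 0.0459] yawdeg -33.94 q7 -2.37 q [ 0.01  0.31 -0.19  1.79  0.07  1.04 -2.37] t 40.85
 shift(tool) [-0.0004  0.0005 -0.0073]  rot6 [-0.   -0.02  0.  ]
[-1.08885802e-03  3.33074504e-02  1.47875993e+00]
```

The torque jumped to 1.48 N m, so that's the hard stop. One small nudge to confirm it, then release.

Request:
play_rows:
  targets:
    - [0,0,0,0,0,0.3,45]
    - [0,0,0,0,0,0,45]
  newtons: 60

```text
t: 41.02
tool_pos: [0.5808, 0.0613, 0.046]
tool_rot: [0.953, -0.304, 0.001, 0.0]
force: [0.9, 0.2, 1.9]
opening: 0.0528
grasp_force: 62.3
```

```bash
python3 -c "
from h import *
plan([.5803,.0612,.0532]);print(get_state()['torque'])"
```

```text
pos [0.5808 0.0613 0.046 ] yawdeg -35.38 q7 -2.39 q [ 0.    0.31 -0.18  1.79  0.07  1.04 -2.39] t 41.0167
 shift(tool) [-0.0003  0.0004 -0.0072]  rot6 [ 0.   -0.02 -0.  ]
[-0.04310723  0.0267376   2.14533088]
```

Request:
play_rows:
  targets:
    - [0,0,0,0,0,0,75]
    - [0,0,0,0,0,0,100]
    - [0,0,0,0,0,0,100]
    - [0,0,0,0,0,0,100]
    - [0,0,-0.02,0,0,0,100]
    - [0,0,-0.03,0,0,0,100]
    - [0,0,-0.03,0,0,0,100]
    - [0,0,-0.03,0,0,0,100]
    - [0,0,-0.02,0,0,-1,0]
    - [0,0,0,0,0,-1,0]

```text
t: 41.85
tool_pos: [0.5834, 0.0607, 0.1811]
tool_rot: [0.979, -0.204, 0.004, -0.001]
force: [0.5, 0.2, 0.8]
opening: 0.0639
grasp_force: 0.0
```

Run:
```python
from h import *
plan([.4965,.046,.15],np.radians(9.7))
ci=camera_info('wrist');im=get_image('wrist');cv2.imwrite('pics/w18.png',im);ct=camera_info('top');t=get_image('top');cv2.imwrite('pics/top3.png',t)
for n,p in(('pin0',(.4965,.046)),('pin1',(.6643,.0745))):
    print(n,proj(ci,[*p,.0555]))
```

```text
pos [0.5834 0.0607 0.1811] yawdeg -23.51 q7 -2.16 q [ 0.03  0.2  -0.21  1.65  0.04  1.29 -2.16] t 41.85
 shift(tool) [-0.074   0.0483  0.0303]  rot6 [-0.02 -0.09 -5.54]
pin0 [362.60392526 250.42403418]
pin1 [268.91584952 110.3145275 ]
```

The ring is tight at 2.1 N m. Next are the pins, pressed with shut fingers.

Request:
play_rows:
  targets:
    - [0,0,0,0,0,-1.15,0]
    - [0,0,0,0,0,-1.15,0]
    - [0,0,0,0,0,-1.15,0]
    - [0,0,0,0,0,-1.15,0]
    - [0,0,0,0,0,-0.9,0]
    - [-0.04,0,0,0,0,0,0]
    - [-0.04,0,0,0,0,0,0]
    - [0,0,0,0,0,0,0]
    - [0,0,0,0,0,0,0]

```text
t: 42.7
tool_pos: [0.4987, 0.0468, 0.1739]
tool_rot: [0.997, 0.079, -0.002, 0.0]
force: [0.7, -0.3, 0.4]
opening: -0.0
grasp_force: 0.0
```

Run:
```python
from h import *
plan([.4968,.0458,.08],np.radians(9.7));print(get_state()['opening'])
ci=camera_info('wrist');im=get_image('wrist');cv2.imwrite('pics/w19.png',im);s=get_state();r=R.from_quat(s['tool_rot'])
print('pin0',proj(ci,[.4968,.0458,.0555]),'ring',proj(ci,[.5803,.0605,.096]),'tip',proj(ci,s['tool_pos']))
g=cv2.cvtColor(im,cv2.COLOR_BGR2GRAY);print(''.join('\n%d '%y+''.join('#' if p<55 else '+' if p<110 else 'o' if p<160 else '.' for p in g[y,230:410:3]) for y in range(150,330,6)))
```

```text
pos [0.4987 0.0468 0.1739] yawdeg 9.05 q7 -1.57 q [ 0.11  0.03 -0.26  1.84  0.01  1.27 -1.57] t 42.7
 shift(tool) [-0.0017  0.0006  0.0939]  rot6 [ 0.    0.03 -0.11]
-9.321485743066942e-06
pin0 [316.99111748 183.91339254] ring [315.2429666   89.25543489] tip [315.97334705 224.6494021 ]

150 +++###..o++ooooooooooooooooooooooooooooooo..................
156 ++####..o++oooo+++++++++++++++++++++++oooo..................
162 ######..o++oooo++++++ooo++++##++oooooo+ooo..................
168 +#++++o..++oooo++++++o++##########+ooo+ooo..................
174 ++++++o..o+oooo+++++++######+++####+oo+ooo..................
180 ++++++o..oooooo+++++++###+oooooo+###oooooo..................
186 oooo.....ooooooo++++++###+ooooooo###oooooo..................
192 +oooooooooooooo++++++o+##+oooooo+##+oooooo.......ooooooooooo
198 oooooooooooooooooooo+oo++###++###+ooo+ooooooooooooooooooo+##
204 .....................oooooooooooooo...ooooooooooooooooo+####
210 ......................................oooooooooooooooo+#####
216 ......................................oooooooooooooooo######
222 ............................
[... 437 characters left out ...]
........o#####++++###++++#####o..................o
270 .................##########+###+##########..................
276 +########.......###########################......o#########+
282 ##########++####################################+###########
288 ############################################################
294 ############################################################
300 ############################################################
306 ############################################################
312 ############################################################
318 ###########################################################+
324 ###########################################################+
```

Request:
play_rows:
  targets:
    - [-0.0022,0.0006,0.03,0,0,0,0]
    - [0,0,0.03,0,0,0,0]
    - [0,0,0.03,0,0,0,0]
    - [0,0,0.02,0,0,0,0]
    - [0,0,0.005,0,0,0,0]
    - [0,0,0,0,0,0,0]

```text
t: 43.25
tool_pos: [0.4987, 0.0468, 0.0588]
tool_rot: [0.997, 0.08, -0.002, -0.0]
force: [0.1, 0.9, 0.7]
opening: -0.0002
grasp_force: 0.0
```

Request:
play_rows:
  targets:
    - [0,0,0.003,0,0,0,0]
    - [0,0,0.003,0,0,0,0]
    - [0,0,0.003,0,0,0,0]
    - [0,0,0.003,0,0,0,0]
    - [0,0,0,0,0,0,0]

```text
t: 43.67
tool_pos: [0.4992, 0.0467, 0.0484]
tool_rot: [0.997, 0.081, 0.0, 0.0]
force: [0.9, -0.1, 0.6]
opening: -0.0003
grasp_force: 0.0
```

Request:
play_rows:
  targets:
    - [0,0,0.002,0,0,0,0]
    - [0,0,0.002,0,0,0,0]
    - [0,0,0.002,0,0,0,0]
    - [0,0,0,0,0,0,0]

```text
t: 44.0
tool_pos: [0.4989, 0.0466, 0.042]
tool_rot: [0.997, 0.081, -0.0, 0.0]
force: [0.2, -0.7, -0.9]
opening: 0.0001
grasp_force: 0.0
```

Request:
play_rows:
  targets:
    - [0,0,0.002,0,0,0,0]
    - [0,0,0.002,0,0,0,0]
    - [0,0,0.002,0,0,0,0]
    - [0,0,0,0,0,0,0]

```text
t: 44.33
tool_pos: [0.4993, 0.0467, 0.0364]
tool_rot: [0.997, 0.081, 0.0, 0.0]
force: [-0.6, -0.1, 0.9]
opening: 0.0003
grasp_force: 0.7
```

Request:
play_rows:
  targets:
    - [0,0,0.002,0,0,0,0]
    - [0,0,0.002,0,0,0,0]
    - [0,0,0,0,0,0,0]

```text
t: 44.58
tool_pos: [0.4993, 0.0467, 0.0326]
tool_rot: [0.997, 0.081, 0.0, 0.0]
force: [-1.0, -0.8, 2.4]
opening: -0.0001
grasp_force: 1.5
```

Request:
play_rows:
  targets:
    - [0,0,0.002,0,0,0,0]
    - [0,0,0.002,0,0,0,0]
    - [0,0,0.002,0,0,0,0]
    - [0,0,0,0,0,0,0]

```text
t: 44.92
tool_pos: [0.4993, 0.0467, 0.0265]
tool_rot: [0.997, 0.081, 0.0, 0.0]
force: [-0.6, 0.1, 2.6]
opening: -0.0004
grasp_force: 1.5
```

Request:
play_rows:
  targets:
    - [0,0,0.002,0,0,0,0]
    - [0,0,0.002,0,0,0,0]
    - [0,0,0,0,0,0,0]

```text
t: 45.17
tool_pos: [0.4995, 0.0467, 0.0252]
tool_rot: [0.997, 0.081, -0.0, 0.0]
force: [-9.5, -0.9, 22.8]
opening: 0.0001
grasp_force: 11.6
```

Request:
play_rows:
  targets:
    - [0,0,0.0005,0,0,0,0]
    - [0,0,0,0,0,0,0]
    - [0,0,-0.02,0,0,0,0]
    - [0,0,-0.03,0,0,0,0]
    - [0,0,-0.035,0,0,0,0]
    - [0,0,-0.035,0,0,0,0]
    - [0,0,-0.028,0,0,0,0]
    - [0,0,0,0,0,0,0]
    - [0,0,0,0,0,0,0]

```text
t: 45.92
tool_pos: [0.5005, 0.0468, 0.1714]
tool_rot: [0.997, 0.081, 0.002, 0.0]
force: [-0.5, 1.0, -0.7]
opening: -0.0
grasp_force: 0.0
```

Run:
```python
from h import *
plan([.6643,.0745,.17],np.radians(9.7))
ci=camera_info('wrist');im=get_image('wrist');cv2.imwrite('pics/w20.png',im);s=get_state()
for z in(.0675,.055):print('pin0',proj(ci,[.4965,.0458,z-.012]),'pin1',proj(ci,[.6643,.0745,z-.012]))
g=cv2.cvtColor(im,cv2.COLOR_BGR2GRAY);print(''.join('\n%d '%y+''.join('#' if p<55 else '+' if p<110 else 'o' if p<160 else '.' for p in g[y,270:370:2]) for y in range(150,215,4)))
```

```text
pos [0.5005 0.0468 0.1714] yawdeg 9.27 q7 -1.56 q [ 0.11  0.03 -0.26  1.85  0.01  1.26 -1.56] t 45.9167
 shift(tool) [ 0.1662 -0.0009  0.0021]  rot6 [ 0.01 -0.04 -0.07]
pin0 [316.68073324 187.43744059] pin1 [315.03334541 -10.35898267]
pin0 [316.6722355  184.46265372] pin1 [315.09704746  -4.944509  ]

150 ooooooooooooooooooooooooooooooooooooooooooo.......
154 ooooooooooooooooooooooooooooooooooooooooooo.......
158 oo++++++++++#+#++##+##+####+++++++++ooooooo.......
162 oo+++++++++++++++++++++++++++++++++++oooooo.......
166 ooo++++++++ooooo+++++###++++oooooooo++ooooo.......
170 oo+++++++++ooo++#############++ooooo+oooooo.......
174 oo+++++++++o+++################+oooo+ooooo........
178 ooo++++++++++######++ooooo+######+oo+ooooo........
182 oo+++++++++++#####+ooooooooo+####+oo+ooooo........
186 oo++++++++++#####+ooooooooooo####+oo+ooooo........
190 ooo++++++++++####+oooooooooo+####+oo+ooooo........
194 ooo++++++++++#####++ooooooo+#####+oo+ooooo........
198 ooo++++++++oo++#####++++++#####++ooo+ooooo....oo..
202 oooooooooo+oooo++#############+ooooooooooooooooooo
206 ..........o+oooooo+++####++++ooooooo..oooooooooooo
210 ....................................oooooooooooooo
214 ....................................oooooooooooooo
```

Pin 0's head is now concentric in its collar, so it's home. On to pin 1.

Request:
play_rows:
  targets:
    - [0.03,0,0,0,0,0,0]
    - [0.04,0,0,0,0,0,0]
    - [0.04,0,0,0,0,0,0]
    - [0.04,0,0,0,0,0,0]
    - [0.0155,-0.0005,0,0,0,0,0]
    - [0,0,0,0,0,0,0]
    - [0,0,0,0,0,0,0]

```text
t: 46.55
tool_pos: [0.6612, 0.0741, 0.1665]
tool_rot: [0.997, 0.081, -0.003, -0.0]
force: [-0.5, -1.0, 0.2]
opening: -0.0003
grasp_force: 0.0
```

Run:
```python
from h import *
plan([.6643,.0745,.045],np.radians(9.7))
ci=camera_info('wrist');im=get_image('wrist');cv2.imwrite('pics/w21.png',im)
print('pin1',proj(ci,[.6643,.0745,.0555]))
g=cv2.cvtColor(im,cv2.COLOR_BGR2GRAY);print(''.join('\n%d '%y+''.join('#' if p<55 else '+' if p<110 else 'o' if p<160 else '.' for p in g[y,270:370:2]) for y in range(150,215,4)))
```

```text
pos [0.6612 0.0741 0.1665] yawdeg 9.31 q7 -1.63 q [ 0.04  0.39 -0.26  1.44  0.1   1.33 -1.63] t 46.55
 shift(tool) [0.0038 0.0002 0.1215]  rot6 [-0.01  0.05 -0.07]
pin1 [316.50543199 180.21135906]

150 ++++++++++++++++####+++####++++++++++oooooo.......
154 o+++++++++++++++++++++++++++++++++++++ooooo.......
158 o++++++++++oooooo+++++#+++++oooooooo++ooooo.......
162 o++++++++++ooo++#############++ooooo++ooooo.......
166 oo+++++++++o++#################++ooo++ooooo.......
170 oo+++++++++++##########++########+oo++ooooo.......
174 oo+++++++++++######++oooooo+#####+oo++ooooo.......
178 oo++++++++++#####++oooooooooo#####+o++ooooo.......
182 oo++++++++++#####+ooooooooooo+####+o++ooooo.......
186 oo+++++++++++####+ooooooooooo+###+oo++ooo+o.......
190 ooo++++++++o++####++ooooooo++###+ooo++ooo+o.......
194 ooo++++++++ooo++####+++++++####+oooo++ooooo.......
198 ooooooooo++ooooo+++#########++oooooo++ooooo.......
202 oooooooooo++++++++++++++++++++++++++oooo++o.......
206 ooooooooooooooooooooooooooooooooooooooooo+o.......
210 ooooooooooooooooooooooooooooooooo+ooooooo+o.......
214 oooooooooooooooooooo++oooooooo+oooooooooo+........
```

Request:
play_rows:
  targets:
    - [0.0015,0,0.03,0,0,0,0]
    - [0,0,0.03,0,0,0,0]
    - [0,0,0.03,0,0,0,0]
    - [0,0,0.02,0,0,0,0]
    - [0,0,0.01,0,0,0,0]
    - [0,0,0.004,0,0,0,0]
    - [0,0,0.002,0,0,0,0]
    - [0,0,0.002,0,0,0,0]
    - [0,0,0.002,0,0,0,0]
    - [0,0,0,0,0,0,0]

```text
t: 47.43
tool_pos: [0.6646, 0.0742, 0.041]
tool_rot: [0.997, 0.081, 0.001, 0.0]
force: [-0.2, -0.2, -0.6]
opening: -0.0002
grasp_force: 0.0
```

Request:
play_rows:
  targets:
    - [0,0,0.002,0,0,0,0]
    - [0,0,0.002,0,0,0,0]
    - [0,0,0.002,0,0,0,0]
    - [0,0,0,0,0,0,0]

```text
t: 47.77
tool_pos: [0.6648, 0.0742, 0.0349]
tool_rot: [0.997, 0.081, 0.001, 0.0]
force: [-0.9, -0.0, 3.8]
opening: -0.0001
grasp_force: 1.8
```

Request:
play_rows:
  targets:
    - [0,0,0.002,0,0,0,0]
    - [0,0,0.002,0,0,0,0]
    - [0,0,0.002,0,0,0,0]
    - [0,0,0,0,0,0,0]

```text
t: 48.1
tool_pos: [0.6647, 0.0742, 0.0288]
tool_rot: [0.997, 0.081, 0.001, 0.0]
force: [0.9, -0.4, 4.5]
opening: -0.0002
grasp_force: 1.9
```

Request:
play_rows:
  targets:
    - [0,0,0.0015,0,0,0,0]
    - [0,0,0.0015,0,0,0,0]
    - [0,0,0,0,0,0,0]

```text
t: 48.35
tool_pos: [0.6647, 0.0742, 0.0258]
tool_rot: [0.997, 0.081, 0.001, 0.0]
force: [0.0, -0.5, 4.1]
opening: 0.0002
grasp_force: 2.1
```

Request:
play_rows:
  targets:
    - [0,0,0.0015,0,0,0,0]
    - [0,0,0.0015,0,0,0,0]
    - [0,0,0,0,0,0,0]

```text
t: 48.6
tool_pos: [0.6648, 0.0742, 0.0253]
tool_rot: [0.997, 0.081, 0.001, 0.0]
force: [-5.6, -0.0, 15.8]
opening: 0.0002
grasp_force: 8.3
```

Request:
play_rows:
  targets:
    - [0,0,0.001,0,0,0,0]
    - [0,0,0,0,0,0,0]
    - [0,0,-0.02,0,0,0,0]
    - [0,0,-0.03,0,0,0,0]
    - [0,0,-0.035,0,0,0,0]
    - [0,0,-0.035,0,0,0,0]
    - [0,0,-0.035,0,0,0,0]
    - [-0.03,0,-0.035,0,0,0,0]
    - [-0.03,0,-0.03,0,0,0,0]
    - [-0.03,0.0,0,0,0,0,0]

```text
t: 49.43
tool_pos: [0.5808, 0.0609, 0.2433]
tool_rot: [0.997, 0.081, 0.005, -0.0]
force: [-0.3, -0.2, 1.4]
opening: 0.0002
grasp_force: 0.0
```

Request:
play_rows:
  targets:
    - [-0.03,0,0,0,0,0,0]
    - [-0.03,-0.03,0,0,0,0,0]
    - [0,-0.03,0,0,0,0,0]
    - [0,0,0,0,0,0,0]
    - [0,0,0,0,0,0,0]

```text
t: 49.85
tool_pos: [0.5095, 0.1111, 0.2371]
tool_rot: [0.997, 0.083, 0.0, 0.0]
force: [-0.4, -0.3, -0.2]
opening: -0.0003
grasp_force: 0.0
```

Run:
```python
from h import *
plan([.5,.1,.3])
ci=camera_info('wrist');im=get_image('wrist');cv2.imwrite('pics/w22.png',im)
g=cv2.cvtColor(im,cv2.COLOR_BGR2GRAY)
for p,z in(((.4965,.0458),.043),((.6637,.0745),.043),((.59,.248),.098),((.5095,.2345),.098),((.5235,.153),.12)):
    u,v=proj(ci,[*p,z]).astype(int);print((u,v),''.join('\n'+''.join('#' if q<55 else '+' if q<110 else 'o' if q<160 else '.' for q in g[y,max(u-50,0):u+50:2]) for y in range(max(v-28,0),v+29,4)))
t=get_image('top');a=cv2.imread('pics/top0.png').astype(int)
d=(abs(t.astype(int)-a).max(2)>40).astype(np.uint8)
n,l,st,c=cv2.connectedComponentsWithStats(cv2.morphologyEx(d,cv2.MORPH_OPEN,np.ones((3,3))));print([(c[k].round(),int(st[k,4])) for k in range(1,n)])
```

```text
pos [0.5095 0.1111 0.2371] yawdeg 9.51 q7 -1.68 q [ 0.05  0.05 -0.32  1.7   0.01  1.39 -1.68] t 49.85
 shift(tool) [-0.0112  0.0094 -0.0629]  rot6 [ 0.   -0.01 -0.  ]
(np.int64(367), np.int64(187)) 
...ooooooooooooooooooooooooooooooooooooo..........
...ooooo++++++++++++++++++++++oooooooooo..........
...ooo++++++++#+++++++++++++++++++++oooo..........
...oooo++++++#++ooooooo+++++oooooooooooo..........
...oooo++++++++ooo++##########++ooooooo...........
...oooo++++++#+oo++#############+oooooo...........
...oooo++++++#+++#####+oooooo+####ooooo...........
...ooo+++++++#+++####+oooooooo+###+oooo...........
...oooo++++++#+++####+oooooooo+###+oooo...........
ooooooo++++++#++++####+oooooo+###+ooooo...........
ooooooo++++++++ooo+######++#####+ooooooooooo..oooo
..............+ooooo++#######++ooooooooooooooooooo
.................................ooooooooooooooooo
.................................ooooooooooooooooo
.................................ooooooooooooooooo
(np.int64(372), np.int64(36)) 
..................................................
..................................................
...
[... 3146 characters left out ...]
 194.]), 235), (array([423., 198.]), 892), (array([236., 194.]), 47), (array([377., 204.]), 832), (array([254., 202.]), 58), (array([245., 205.]), 9), (array([320., 205.]), 9), (array([286., 220.]), 283), (array([240., 223.]), 42), (array([260., 228.]), 46), (array([186., 244.]), 2016), (array([316., 229.]), 82), (array([312., 276.]), 4611), (array([326., 232.]), 25), (array([427., 242.]), 617), (array([184., 269.]), 188), (array([172., 268.]), 15), (array([172., 273.]), 9), (array([168., 292.]), 451), (array([192., 283.]), 9), (array([332., 321.]), 12), (array([338., 341.]), 270), (array([619., 365.]), 950), (array([353., 367.]), 1944), (array([346., 390.]), 511), (array([311., 382.]), 28)]
```

```bash
python3 -c "
from station import sign_off;print(sign_off())"
```

```text
the job is handed in; nothing more can be done
None
```

I loaded the three bottles present upright in separate tray pockets, screwed the ring down to its hard stop, then pushed both lock pins home, and handed the job in at about 50 s (no verdict was returned).

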